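# Load the burn-in tray with power modules, all the same way round

### The arm

A 6-joint arm with a two-finger parallel gripper is mounted at the origin on the work surface. World frame = base frame: x ahead of the robot, y to its left, z up, the work surface at z = 0. Lengths are in m, angles in rad, forces in N, time in s.
With the tool pointing down it reaches from about 0.275 to 0.725 m from the base axis. Payload 15.9 kg.
Tool frame: the origin (TCP) lies between the finger pads; the fingertips stand 22 mm ahead of it and the grasp point (between the pads) lies 3 mm ahead of it; z points along the fingers, y is the direction in which the jaws open and shut (so a half turn about z gives the same grasp; the last joint's range is limited). The gripper opens to 85 mm and grips with 20 to 120 N. Pads are 22 mm wide; open, the fingers measure 114 mm over their backs; the gripper's body (76 mm by 85 mm) begins 54 mm behind the grasp point. The pads swing forward as they close: fully open they stand 13 mm farther back than shut.
Start: joints at [1.266, 0.213, -0.034, 1.323, 0, 1.571], TCP at [0.15, 0.477, 0.253] pointing down, gripper open.
Joint ranges: [-2.98, 2.98], [-0.74, 1.72], [-1.14, 1.35], [-2.1, 2.04], [-1.57, 1.44], [-3.14, 3.14]. Speed limits (rad/s): [1.89, 1.89, 2.39, 2.57, 3.14, 3.14].

### API

Orientations are given as a rotation vector (axis times angle).
In Python, from plant import env, camera, calibration, workorder gives the robot as it stands. The module is installed in compiled form; this text tells all that it offers.
- The arm moves only by the tool step_arm, never from a script. Its argument "steps" is a list of rows, each a list of 5 numbers: the shift along the world's x, y, z in cm, then the turn about the world's z in degrees, then the opening, from 0 (shut) to 1 (fully open). In form: [[tx, ty, tz, roll, fingers], ...]. A call has 1 to 12 rows; each row shifts and turns the commanded pose from where the row before left it; what a row does not reach is not made up. A row lasts 1/8 s, in which the tool goes at most 62.5 mm and 10.7 degrees, less where a joint would pass 70% of its speed; a pose out of reach is approached as far as the arm can. A call with a gripper value outside its range is refused whole. The fingers move at their own pace and stop on an object; the grip force is fixed at half the most. Time passes only in rows, so rows that do not move let the fingers close. It gives the time, the measured TCP pose, the force and the opening at its end, in the units of the state.
- env.observe(): the state, without advancing time (a new reading comes with each control period).
- camera(name): name is "side" or "top"; returns (picture, depth): 400x640x3 uint8, red, green, blue; 400x640 float32, m along the optical axis (not along the pixel's ray), 0 where there is no reading.
- calibration(name): a dict with "camera_matrix" (3x3 intrinsics, pixels), "extrinsics" (4x4, takes a point from camera to world coordinates). Camera axes: x right, y down, z forward; pixel columns grow to the right and rows downward; lengths in m; the calibration is good to about 2 mm. A picture is of the moment at which its call begins. calibration takes no time and is no camera call.
- workorder.job_done(): hands the job in, once; it reports no verdict.
The state is a dict: "t": time; "joint_positions": joint angles; "dq": joint speeds; "joint_efforts": joint torques, N m; "tcp_pos": TCP position; "tcp_rot": TCP orientation; "force": force on the tool from outside, world axes, zero at the start; "wrist_torque": the same for the moment, N m; "opening": opening from 0.0 (shut) to 1.0 (fully open).
Only numpy, scipy, OpenCV 4.12 (cv2) and the standard library are available. Lean on these libraries where they do the work, as an engineer would, in place of code of your own. Each camera call takes 0.05 s, during which the arm holds its last target.

### The job

Before anything goes into the tray, make sure the ioniser's unlit toggle is on (pushed away from its front), flipping it only if it is off. Then put every power module on the bench into the black tray, one to a pocket, each flat on its steel plate with its mounting ear towards the tray's handle end, squarely in its pocket; some stand on end or lie upside down and must be turned over first. Leave the other things on the bench where they are.

Things in the scene. Friction and masses are not known exactly. Their poses are not given: they have to be found in the camera images.
- module_a: power module: grey block 60 x 44 x 46 mm on a 4 mm steel base plate (50 mm high in all, about 250 g, up to four alike). Plate flush with the block at the back (x = -30 mm), 18 mm beyond it in front (block to x = +30, plate to +48): the mounting ear. Origin: centre of the block's underside; x to the ear, y across, z plate to top. Starts plate down, any way round. None if absent.
- module_b: power module: grey block 60 x 44 x 46 mm on a 4 mm steel base plate (50 mm high in all, about 250 g, up to four alike). Plate flush with the block at the back (x = -30 mm), 18 mm beyond it in front (block to x = +30, plate to +48): the mounting ear. Origin: centre of the block's underside; x to the ear, y across, z plate to top. Starts standing on its back end, ear (x) up. None if absent.
- module_c: power module: grey block 60 x 44 x 46 mm on a 4 mm steel base plate (50 mm high in all, about 250 g, up to four alike). Plate flush with the block at the back (x = -30 mm), 18 mm beyond it in front (block to x = +30, plate to +48): the mounting ear. Origin: centre of the block's underside; x to the ear, y across, z plate to top. Starts upside down, plate up. None if absent.
- module_d: power module: grey block 60 x 44 x 46 mm on a 4 mm steel base plate (50 mm high in all, about 250 g, up to four alike). Plate flush with the block at the back (x = -30 mm), 18 mm beyond it in front (block to x = +30, plate to +48): the mounting ear. Origin: centre of the block's underside; x to the ear, y across, z plate to top. Starts upside down, plate up. None if absent.
- module_a_ear (a point): middle of the ear of module_a, on top of the plate, 39 mm along x from its origin
- module_b_ear (a point): middle of the ear of module_b, on top of the plate, 39 mm along x from its origin
- module_c_ear (a point): middle of the ear of module_c, on top of the plate, 39 mm along x from its origin
- module_d_ear (a point): middle of the ear of module_d, on top of the plate, 39 mm along x from its origin
- tray: black burn-in tray, fixed to the bench in a run, 202 x 162 mm, walls 16 mm high and 6 mm thick, floor 4 mm thick, with four open pockets (2 x 2), each 92 mm (x) by 72 mm (y) inside. Origin: underside centre. A low steel bar handle sticks out 29 mm from its +x end (the handle end).
- pocket0 (a point): centre of a pocket, on its floor (4 mm over the bench); axes as the tray's, so x points to the handle end. A module lying centred in it has its origin 9 mm towards -x of this point, its x axis along this x.
- pocket1 (a point): centre of a pocket, on its floor (4 mm over the bench); axes as the tray's, so x points to the handle end. A module lying centred in it has its origin 9 mm towards -x of this point, its x axis along this x.
- pocket2 (a point): centre of a pocket, on its floor (4 mm over the bench); axes as the tray's, so x points to the handle end. A module lying centred in it has its origin 9 mm towards -x of this point, its x axis along this x.
- pocket3 (a point): centre of a pocket, on its floor (4 mm over the bench); axes as the tray's, so x points to the handle end. A module lying centred in it has its origin 9 mm towards -x of this point, its x axis along this x.
- ioniser: grey static-control ioniser box, fixed in a run, 100 x 160 x 70 mm, origin underside centre, x away from the robot at yaw 0; the toggle stands on its top
- toggle_pivot (a point): hinge of the toggle, on top of the box (70 mm over the bench), axes as the ioniser's; the toggle swings in its x-z plane
- toggle_tip (a point): centre of the steel ball (22 mm diameter) at the toggle's end, 55 mm from the pivot; the stem is 12 mm thick
- toggle (a joint): the toggle's angle: 0 = off, leaning 0.45 rad towards the ioniser's -x (front, robot side); 0.9 = on, leaning 0.45 rad towards +x. It falls by itself to the end it leans to; under 2 N on the stem moves it. On or off at the start; no light.
- solder_reel: Bystander, loose; leave where it is. Steel reel, 52 mm diameter, 46 mm high, standing; origin underside centre
- screwdriver: Bystander, loose; leave where it is. Screwdriver 170 mm long, lying along its x
- spanner: Bystander, loose; leave where it is. Spanner 150 mm long, lying along its x
- tip_box: Bystander, loose; leave where it is. Blue plastic case 100 x 70 x 28 mm, origin underside centre
- tool_cup: Bystander, loose; leave where it is. White cup 76 mm wide at the rim, 95 mm high, origin underside centre
- flux_bottle: Bystander, loose; leave where it is. Amber bottle 44 mm wide, 90 mm high, origin underside centre
Things that resemble listed ones, but are neither listed nor needed, are in the scene too. What is shaped like the ioniser but pink or yellow is not meant. What is shaped like the module_a but green is not meant.

How it is judged:
By the outcome, as a careful person would: the job done as asked, in the order asked, and still so for the second after the job is handed in, with the robot touching nothing.
Of module_a, module_b, module_c, module_d only 3 to 4 are there at a start; the rules pass over those that are not, and their reading is None.
At some moment in a run one of module_a, module_b, module_c, module_d may be knocked a few centimetres aside while the robot is not near it.
It also fails if it takes over 210 s, if anything falls off the work surface, if the arm or the gripper's body presses on something with over 40 N, if the wrist force passes 120 N, or if a joint passes its speed limit or range.

## Working session

There is one attempt and no reset: what is moved stays moved. The work goes in short steps, Python scripts to look and compute and a tool call to move; the robot and the scene stay as the last step left them, time stands still between calls to the robot, and variables do not carry over. Pictures are saved under pics/ and viewed, and the job is handed in when it is done.

Besides the shell and the picture viewer there is one more tool, called after "Request:" by a JSON object that holds its "fn" and its "kwargs". step_arm: Moves the arm, as the interface text tells. Its arguments: {"type":"object","properties":{"steps":{"type":"array","items":{"type":"array","items":{"type":"number"}}}},"required":["steps"]}

```bash
mkdir -p pics
cat > h.py <<'E'
import numpy as np, cv2
from plant import env, camera, calibration, workorder
def shot(name,tag):
    im,d=camera(name); np.savez(f'pics/{tag}.npz',im=im,d=d)
    cv2.imwrite(f'pics/{tag}.png',im[:,:,::-1]); return im,d
def world(name,d):
    c=calibration(name);K=c['camera_matrix'];E=c['extrinsics']
    v,u=np.mgrid[0:400,0:640]
    P=np.stack([(u-K[0,2])/K[0,0]*d,(v-K[1,2])/K[1,1]*d,d],-1)
    return P@E[:3,:3].T+E[:3,3]
E
python3 - <<'E'
from h import *
for n in('side','top'):
    shot(n,n+'0'); c=calibration(n); print(c['camera_matrix'].round(1).tolist(),c['extrinsics'].round(3).tolist())
print(env.observe())
E
```

```text
[[378.0, 0.0, 313.5], [0.0, 378.0, 199.2], [0.0, 0.0, 1.0]] [[0.677, -0.531, 0.51, -0.044], [-0.736, -0.474, 0.484, -0.567], [-0.015, -0.703, -0.711, 0.836], [0.0, 0.0, 0.0, 1.0]]
[[368.1, 0.0, 317.4], [0.0, 368.1, 201.5], [0.0, 0.0, 1.0]] [[0.019, -0.986, 0.166, 0.271], [-1.0, -0.023, -0.021, -0.05], [0.025, -0.165, -0.986, 1.315], [0.0, 0.0, 0.0, 1.0]]
{'t': 0.1, 'joint_positions': array([ 1.26600077e+00,  2.13336546e-01, -3.49537169e-02,  1.32347699e+00,
       -7.29946112e-08,  1.57079362e+00]), 'dq': array([-0.00114343, -0.00182221,  0.00153684,  0.00036495, -0.00103831,
       -0.00016242]), 'joint_efforts': array([-1.30429355e-03, -6.87247467e+01,  4.87807918e+01,  1.20368172e-02,
       -2.75254234e-05, -3.19415449e-05]), 'tcp_pos': array([0.14997166, 0.476708  , 0.25286775]), 'tcp_rot': array([-4.76894015e-01, -3.10503600e+00,  1.50739952e-03]), 'force': array([-0.52170554,  0.44439737,  0.81564175]), 'wrist_torque': array([-0.01269586, -0.02173514,  0.05071943]), 'opening': 0.997837408845749}
```

View pics/side0.png

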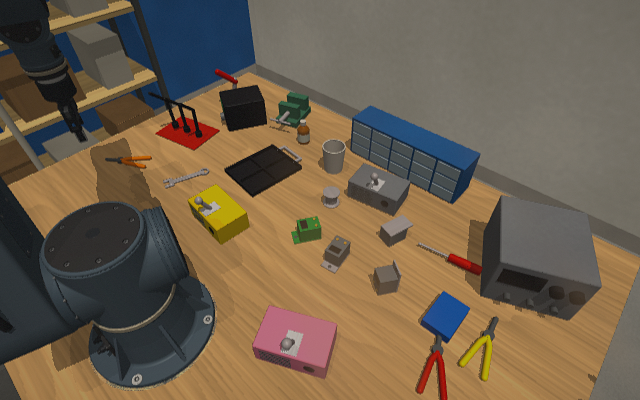

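View pics/top0.png

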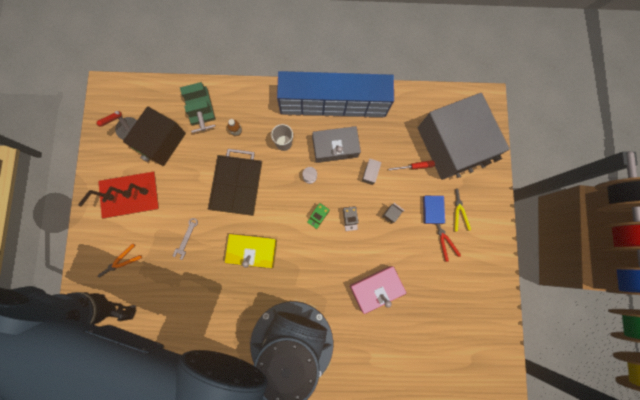

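Run:
```python
from h import *
s=cv2.imread('pics/side0.png');t=cv2.imread('pics/top0.png')
cv2.imwrite('pics/z1.png',cv2.resize(s[155:305,280:440],(800,750),interpolation=3)[:600])
cv2.imwrite('pics/z1b.png',cv2.resize(s[150:310,210:420],(788,600),interpolation=3))
cv2.imwrite('pics/z2.png',cv2.resize(t[110:240,200:420],(800,473),interpolation=3))
```

```text
(no output)
```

View pics/z1b.png

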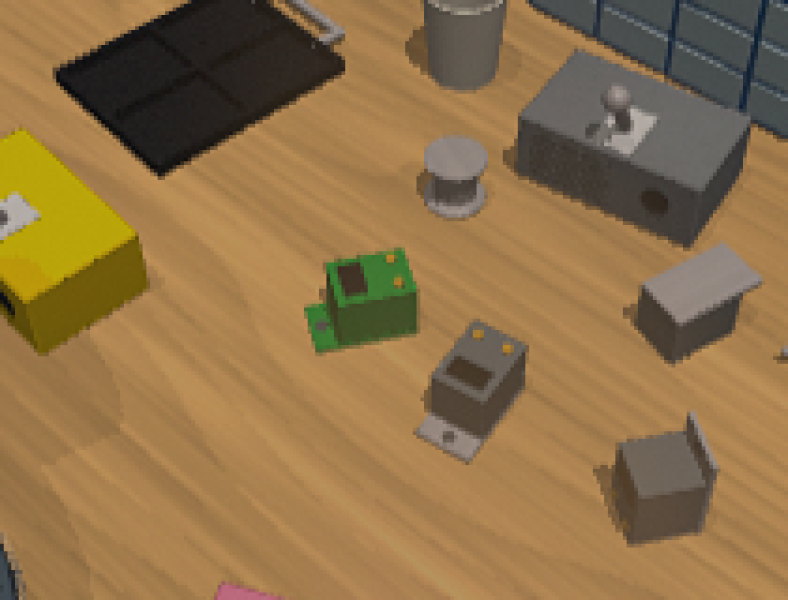

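View pics/z2.png

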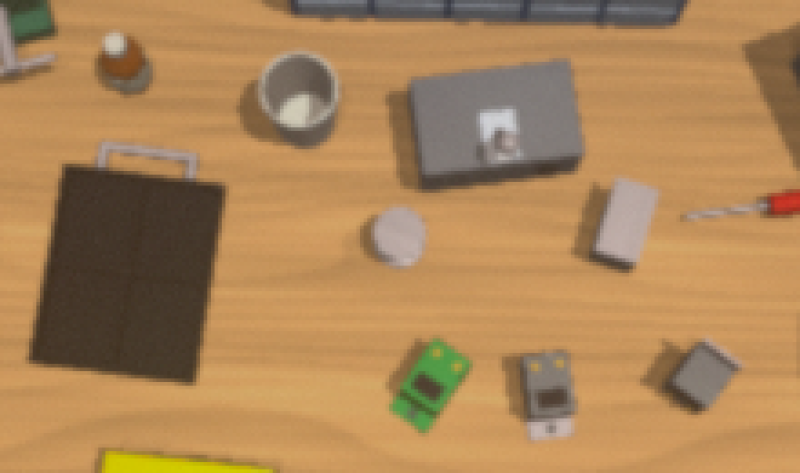

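```bash
cat > m.py <<'E'
from h import *
import sys
def rect(P,mask,zlo,zhi,lab=''):
    m=mask&(P[...,2]>zlo)&(P[...,2]<zhi)
    n,l,st,_=cv2.connectedComponentsWithStats(m.astype(np.uint8))
    for i in range(1,n):
        if st[i,4]<25: continue
        p=P[l==i]; r=cv2.minAreaRect((p[:,:2]*1000).astype(np.float32))
        print(lab,st[i,:].tolist(),'c',np.round(r[0],1),'size',np.round(r[1],1),'ang',round(r[2],1),'z med',round(float(np.median(p[:,2])),4))
E
python3 - <<'E'
from m import *
for n in('side','top'):
    z=np.load(f'pics/{n}0.npz');P=world(n,z['d']);im=z['im'].astype(int)
    u0=np.s_[:]
    g=(abs(im.max(2)-im.min(2))<40)&(z['d']>0)&(P[...,0]>.25)&(P[...,0]<.75)&(abs(P[...,1])<.5)
    print(n,'bench z',np.median(P[(P[...,2]<.03)&(z['d']>0)&(P[...,0]>.3)&(P[...,0]<.6)][:,2]))
    rect(P,g,.04,.055,'50'); rect(P,g,.060,.085,'70'); rect(P,g,.09,.14,'tog'); 
    blk=(im.max(2)<75)&g
    rect(P,blk,.001,.03,'tray')
E
```

```text
side bench z -0.00027290039385574616
50 [226, 113, 40, 11, 135] c [669.5 449.3] size [ 13.6 146.9] ang 60.0 z med 0.0474
50 [270, 118, 20, 7, 53] c [739.8 339.2] size [17.9 82.1] ang 19.5 z med 0.0483
50 [323, 158, 21, 9, 71] c [689.5  38.9] size [29.6 65.9] ang 36.3 z med 0.0479
50 [348, 184, 62, 24, 222] c [ 660.8 -164.6] size [ 80.6 182.3] ang 38.6 z med 0.0478
50 [323, 186, 17, 13, 164] c [580.8 -47.6] size [51.5 47.6] ang 10.0 z med 0.0461
50 [381, 215, 32, 24, 413] c [ 597.9 -268.8] size [45.  80.6] ang 73.2 z med 0.0493
50 [300, 220, 8, 9, 54] c [430.5 -76.9] size [29.2 18. ] ang 53.1 z med 0.0505
50 [486, 229, 3, 32, 52] c [ 700.2 -478.8] size [106.    1.6] ang 23.1 z med 0.0482
50 [325, 236, 25, 25, 336] c [ 435.4 -194.5] size [63.9 44.2] ang 8.8 z med 0.0493
50 [374, 271, 26, 17, 87] c [ 430.7 -345. ] size [33.2 64.3] ang 14.5 z med 0.0478
70 [225, 106, 41, 14, 240] c [670.6 449.1] size [ 20.9 150.5] ang 57.9 z med 0.0732
70 [324, 142, 20, 9, 120] c [726.4  66.4] size [28.5 62. ] ang 35.9 z med 0.0742
70 [323, 152, 22, 10, 115] c [689.2  35.4] size [26.1 67.7] ang 42.4 z me
[... 2765 characters left out ...]
1.7 47. ] ang 83.3 z med 0.0673
tog [147, 118, 31, 42, 777] c [678.8 456.3] size [142.1  87.2] ang 0.1 z med 0.11
tog [428, 123, 18, 32, 198] c [ 700.2 -480.5] size [104.7   5.8] ang 23.2 z med 0.1152
tog [272, 126, 21, 19, 51] c [700.   52.9] size [71.8 59.8] ang 72.9 z med 0.0955
tog [337, 146, 6, 7, 35] c [ 653.8 -142.7] size [25.5 18.1] ang 45.8 z med 0.1264
tog [243, 258, 7, 9, 42] c [270.4 149.5] size [25.9 15.6] ang 4.8 z med 0.1224
tray [162, 132, 23, 33, 72] c [671.  448.2] size [  6.  138.3] ang 60.4 z med 0.0216
tray [422, 134, 11, 24, 43] c [ 706.8 -478.2] size [92.6  4.4] ang 22.4 z med 0.0216
tray [209, 156, 52, 58, 2065] c [544.4 219.1] size [155.8 195.3] ang 84.0 z med 0.0054
```

Run:
```python
from m import *
for n in('side','top'):
    z=np.load(f'pics/{n}0.npz');P=world(n,z['d']);im=z['im'].astype(int);ok=z['d']>0
    R=(P[...,0]>.4)&(P[...,0]<.68)&(P[...,1]>.1)&(P[...,1]<.34)&ok
    dark=im.max(2)<75
    rect(P,R&dark,.011,.025,n+' rim'); rect(P,R&dark,.0015,.025,n+' trayall')
    m=R&~dark&(P[...,2]>.004)&(P[...,2]<.06);print('nondark hi',np.round(P[m].mean(0),3),m.sum())
    mm=R&dark; print(np.percentile(P[mm][:,2],[5,25,50,75,95,99]).round(4))
    I=(abs(P[...,0]-.69)<.07)&(abs(P[...,1]+.14)<.06)&ok
    rect(P,I&(im.min(2)>130),.064,.078,n+' plate')
    ball=I&(P[...,2]>.105); p=P[ball]; print('ball',ball.sum(),p.mean(0).round(4),p.max(0).round(4))
    # sphere fit
    A=np.c_[2*p,np.ones(len(p))];s=np.linalg.lstsq(A,(p**2).sum(1),rcond=None)[0];print('sph',s[:3].round(4),np.sqrt(s[3]+s[:3]@s[:3]).round(4))
    blue=(im[...,2]>im[...,0]+60)&ok&(P[...,0]<.65)
    rect(P,blue,.015,.035,n+' tipbox')
    B=(abs(P[...,0]-.45)<.06)&(abs(P[...,1]+.345)<.06)&ok
    rect(P,B,.064,.09,n+' B hi');rect(P,B,.056,.064,n+' B 60')
```

```text
side rim [225, 145, 77, 50, 578] c [542.4 218.9] size [166.3 205.1] ang 83.2 z med 0.0152
side trayall [225, 145, 77, 52, 1998] c [546.9 218.4] size [166.3 214.2] ang 83.2 z med 0.0057
nondark hi [0.627 0.22  0.013] 129
[0.0016 0.0036 0.0054 0.0121 0.0168 0.0185]
side plate [371, 179, 14, 12, 70] c [ 677.3 -146.8] size [52.2 22.3] ang 8.5 z med 0.0714
ball 46 [ 0.6465 -0.1483  0.1241] [ 0.6593 -0.1353  0.1316]
sph [ 0.6496 -0.1461  0.1205] 0.0098
side tipbox [423, 292, 47, 47, 1197] c [ 467.2 -494.8] size [101.  69.] ang 0.7 z med 0.0274
side B hi [393, 260, 8, 19, 64] c [ 464.9 -354. ] size [45.   5.7] ang 52.3 z med 0.0753
side B 60 [375, 265, 25, 19, 318] c [ 445.4 -340.1] size [45.3 47.6] ang 55.3 z med 0.0593
top rim [215, 156, 7, 22, 26] c [608.6 288.5] size [ 8.8 77.5] ang 77.8 z med 0.015
top rim [213, 159, 45, 53, 204] c [548.6 217.2] size [126.9 160. ] ang 46.0 z med 0.016
top trayall [209, 156, 52, 58, 1997] c [544.4 219.1] size [155.8 195.3] ang 84.0 z med 0.0055
nondark hi [0.555 0.216 0.011] 572
[0.0001 0.0029 0.005  0.0076 0.017  0.0197]
top plate [331, 139, 13, 16, 114] c [ 677.2 -141.5] size [57.  40.6] ang 5.5 z med 0.0717
ball 34 [ 0.6507 -0.1457  0.1259] [ 0.662  -0.1379  0.1312]
sph [ 0.6518 -0.1455  0.1217] 0.0095
top tipbox [425, 196, 19, 27, 485] c [ 469.6 -494.3] size [94.5 67.2] ang 1.2 z med 0.0282
top B hi [393, 203, 12, 9, 30] c [ 466.5 -354. ] size [43.8  4.1] ang 55.5 z med 0.0772
top B 60 [385, 205, 17, 18, 154] c [ 447.  -339.8] size [43.3 47.4] ang 54.0 z med 0.06
```

Request:
{"fn": "step_arm", "kwargs": {"steps": [[3.1,-4.5,0,2,0],[3.1,-4.5,0,2,0],[3.1,-4.5,0,2,0],[3.1,-4.5,0,2,0],[3.1,-4.5,0,2,0],[3.1,-4.5,0,2,0],[3.1,-4.5,0,2,0],[3.1,-4.5,0,2,0],[3.1,-4.5,0,2,0],[3.1,-4.5,0,2,0],[3.1,-4.5,0,2,0],[3.1,-4.5,0,2,0]]}}

```text
t: 1.6
tcp_pos: [0.5227, -0.0648, 0.2531]
tcp_rot: [0.18, -3.136, -0.0]
force: [1.6, 1.0, 0.4]
opening: 0.0
```

Request:
{"fn": "step_arm", "kwargs": {"steps": [[3.5,-4.5,0,1,0],[3.4,-4.6,0,1,0],[0,0,-5,1,0],[0,0,-5,0,0],[0,0,-3.6,0,0],[2,0.3,0,0,0],[2,0.3,0,0,0],[1,0.2,0,0,0],[1,0.2,0,0,0],[1,0.2,0,0,0],[1,0.1,0,0,0],[0,0,0,0,0]]}}

```text
t: 3.1
tcp_pos: [0.6715, -0.141, 0.1171]
tcp_rot: [0.262, -3.131, 0.0]
force: [-0.8, -0.7, 0.0]
opening: 0.001
```

Run:
```python
from h import *
shot('side','s1')
s=cv2.imread('pics/s1.png');cv2.imwrite('pics/s1z.png',cv2.resize(s[110:260,300:460],(640,600),interpolation=3))
```

```text
(no output)
```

View pics/s1z.png

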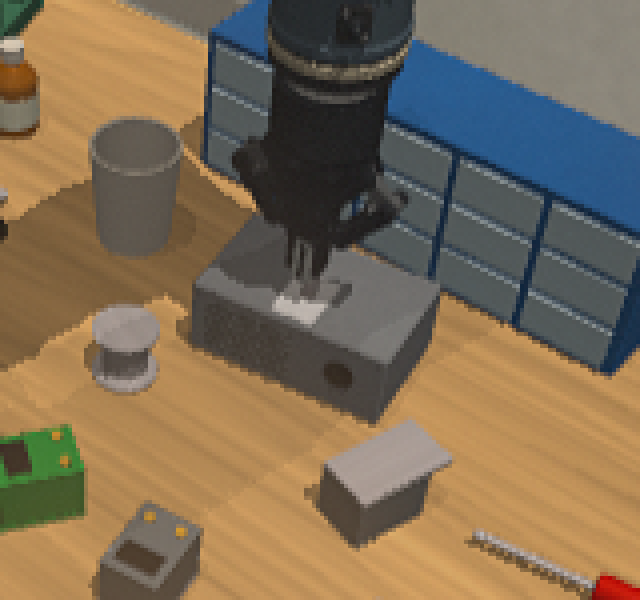

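Request:
{"fn": "step_arm", "kwargs": {"steps": [[-2,-0.3,0,0,0],[-1,-0.2,3,0,0],[0,0,4,-8,0.65],[-1.2,-4,0,-8,0.65],[-2,-4,0,-8,0.65],[-1.9,-3.6,0,-2,0.65],[0,0,0,0,0.65],[0,0,0,0,0.65]]}}

```text
t: 4.15
tcp_pos: [0.59, -0.2618, 0.1874]
tcp_rot: [0.45, 3.109, 0.0]
force: [0.1, 0.4, -0.6]
opening: 0.644
```

```bash
cat >> h.py <<'E'
def st():
    o=env.observe();r=o['tcp_rot'];print('t',round(o['t'],2),'tcp',(o['tcp_pos']*1000).round(1),'jaw',round((2*np.degrees(np.arctan2(r[1],r[0]))-90)%180,1),'q6',o['joint_positions'][5].round(2),'F',o['force'].round(1),'op',round(o['opening'],3))
E
python3 - <<'E'
from h import *
shot('side','s2');st()
s=cv2.imread('pics/s2.png');cv2.imwrite('pics/s2z.png',cv2.resize(s[130:280,300:460],(640,600),interpolation=3))
E
```

```text
t 4.2 tcp [ 590.3 -261.4  187.4] jaw 73.6 q6 -0.13 F [0.4 0.4 0.2] op 0.653
```

View pics/s2z.png

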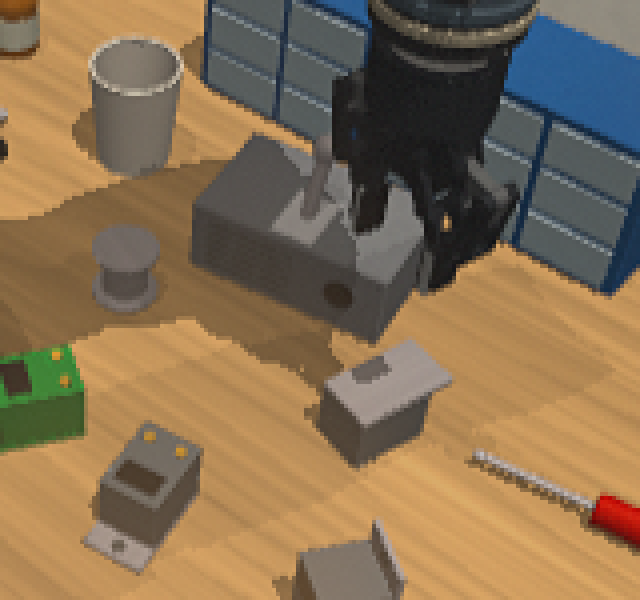

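The toggle (zoom px ~(320,165)) now leans away from the front: on. Now I'll grip module_c.

Request:
{"fn": "step_arm", "kwargs": {"steps": [[0,-0.4,-4,0,0.65],[0,0,-5,0,0.65],[0,0,-4,0,0.65],[0,0,-2.2,0,0.65],[0,0,0,0,0.65],[0,0,0,0,0],[0,0,0,0,0],[0,0,0,0,0],[0,0,0,0,0],[0,0,4,0,0],[0,0,4,0,0]]}}

```text
t: 5.58
tcp_pos: [0.5897, -0.266, 0.1162]
tcp_rot: [-0.45, -3.108, -0.0]
force: [0.5, -0.2, -2.4]
opening: 0.503
```

Run:
```python
from h import *
shot('side','s3');st()
s=cv2.imread('pics/s3.png');cv2.imwrite('pics/s3z.png',cv2.resize(s[130:280,300:460],(640,600),interpolation=3))
```

```text
t 5.62 tcp [ 591.8 -266.9  122.2] jaw 73.5 q6 -0.14 F [1.5 0.9 4.9] op 0.513
```

View pics/s3z.png

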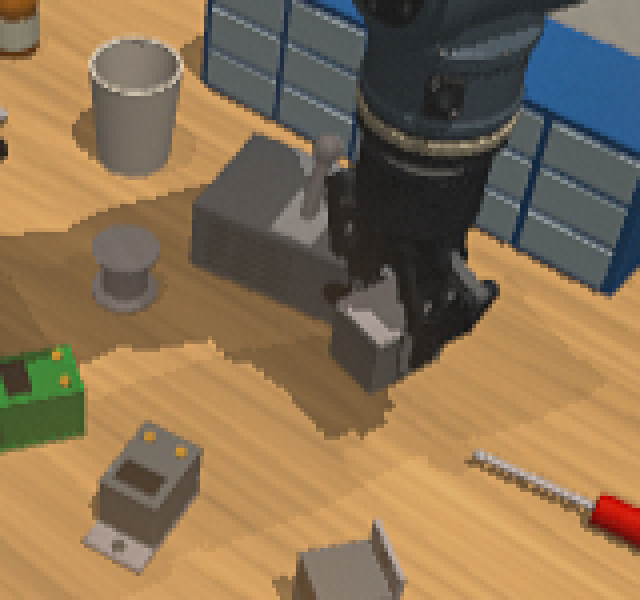

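Request:
{"fn": "step_arm", "kwargs": {"steps": [[0,0,3,0,0],[-1.3,4,0,2,0],[-1.3,4,0,2,0],[-1.3,4,0,2,0],[-1.3,4,0,2,0],[-1.2,4,0,2,0],[-1.2,4,0,0,0],[-1.2,4,0,0,0],[-1.2,3.6,0,0,0],[0,0,-5,0,0],[0,0,-4,0,0],[0,0,-2,0,0]]}}

```text
t: 7.12
tcp_pos: [0.4892, 0.0499, 0.034]
tcp_rot: [-0.177, -3.135, 0.001]
force: [-19.9, -5.5, 105.5]
opening: 0.506
```

Run:
```python
from h import *
st()
```

```text
t 7.12 tcp [489.2  49.9  34. ] jaw 83.5 q6 0.21 F [-19.9  -5.5 105.5] op 0.506
```

Request:
{"fn": "step_arm", "kwargs": {"steps": [[0,0,0.2,0,0],[0,0,0,0,0]]}}

```text
t: 7.38
tcp_pos: [0.4902, 0.0499, 0.0375]
tcp_rot: [0.177, 3.136, 0.0]
force: [-0.4, 0.1, -1.7]
opening: 0.507
```

Request:
{"fn": "step_arm", "kwargs": {"steps": [[0,0,-0.2,0,0],[0,0,0,0,0],[0,0,0,0,0.65],[0,0,0,0,0.65],[0,0,2,0,0.65],[0,0,4,0,0.65],[0,0,4,0,0.65],[5.4,-0.6,0,0,0.65],[0,0,0,0,0.65],[0,0,0,0,0.65]]}}

```text
t: 8.62
tcp_pos: [0.5435, 0.0439, 0.1349]
tcp_rot: [-0.177, -3.135, 0.0]
force: [-1.0, -0.7, -0.6]
opening: 0.652
```

Run:
```python
from m import *
st()
for n in('side','top'):
    im,d=shot(n,n+'4');P=world(n,d)
    R=(P[...,0]>.42)&(P[...,0]<.6)&(abs(P[...,1]-.05)<.06)&(d>0)
    rect(P,R,.04,.056,n)
s=cv2.imread('pics/side4.png');cv2.imwrite('pics/s4z.png',cv2.resize(s[100:250,230:390],(640,600),interpolation=3))
```

```text
t 8.62 tcp [543.5  43.9 134.9] jaw 83.5 q6 0.19 F [-1.  -0.7 -0.6] op 0.652
side [274, 181, 30, 22, 325] c [497.4  49.3] size [47.7 79.9] ang 83.7 z med 0.0494
```

View pics/s4z.png

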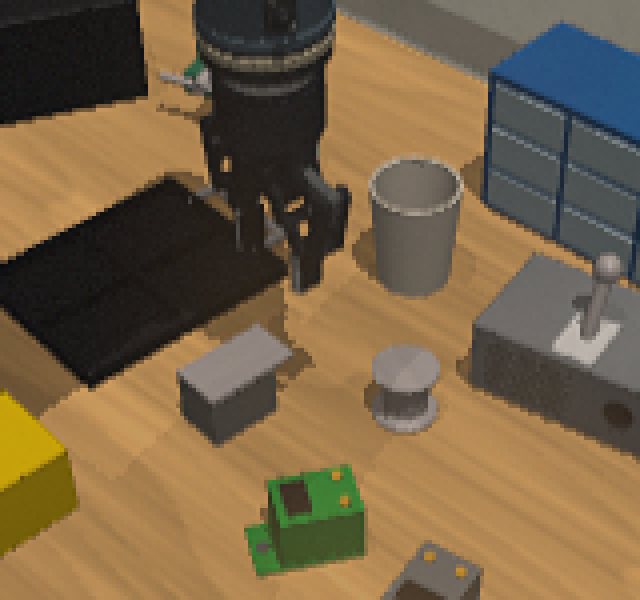

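Request:
{"fn": "step_arm", "kwargs": {"steps": [[0,0,-4,0,0.65],[0,0,-3,0,0.65],[0,0,-1.4,0,0.65],[0,0,0,0,0.65],[0,0,0,0,0],[0,0,0,0,0],[0,0,0,0,0],[0,0,1.5,0,0],[0,0,1.5,0,0],[0,0,1.5,0,0],[0,0,1.5,0,0],[0,0,0,0,0]]}}

```text
t: 10.22
tcp_pos: [0.5448, 0.044, 0.1127]
tcp_rot: [0.177, 3.134, 0.0]
force: [0.6, 0.0, -2.3]
opening: 0.427
```

Run:
```python
from m import *
st()
shot('side','side5')
s=cv2.imread('pics/side5.png');cv2.imwrite('pics/s5z.png',cv2.resize(s[100:250,230:390],(640,600),interpolation=3))
```

```text
t 10.22 tcp [544.8  44.  112.7] jaw 83.5 q6 0.19 F [ 0.6  0.  -2.3] op 0.427
```

View pics/s5z.png

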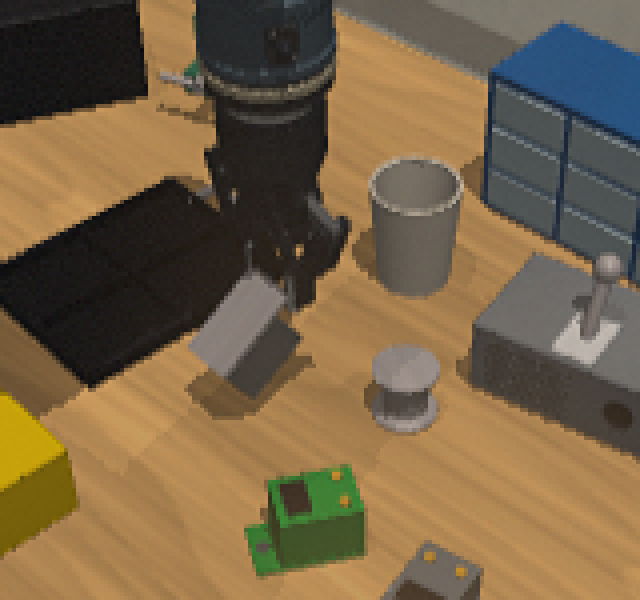

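It swung about 45° in the grip, as hoped. I'll let it settle and look again.

Request:
{"fn": "step_arm", "kwargs": {"steps": [[0,0,1.5,0,0],[0,0,1.5,0,0],[0,0,-1,0,0],[0,0,1,0,0],[0,0,0,0,0],[0,0,0,0,0]]}}

```text
t: 11.02
tcp_pos: [0.544, 0.0439, 0.1413]
tcp_rot: [-0.177, -3.137, -0.0]
force: [-0.8, 1.3, -1.8]
opening: 0.426
```

Run:
```python
from m import *
st()
shot('side','side6')
s=cv2.imread('pics/side6.png');cv2.imwrite('pics/s6z.png',cv2.resize(s[100:250,230:390],(640,600),interpolation=3))
```

```text
t 11.03 tcp [544.   43.9 141.3] jaw 83.5 q6 0.19 F [-0.8  1.3 -1.8] op 0.426
```

View pics/s6z.png

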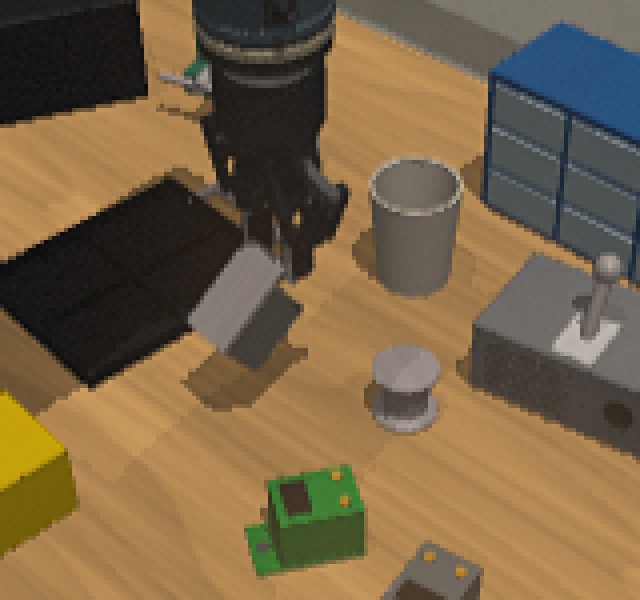

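Run:
```python
from m import *
z=np.load('pics/side6.npz');P=world('side',z['d'])
im=z['im']
# plate region: zoom px (190-285,245-350)-> px /4 + (230,100)
R=(P[...,0]>.42)&(P[...,0]<.56)&(P[...,1]>-.01)&(P[...,1]<.1)&(P[...,2]>.015)&(P[...,2]<.16)&(z['d']>0)
br=im.mean(2); m=R&(br>105); print(m.sum())
p=P[m]; c=np.median(p,0); 
for _ in range(3):
    U,S,V=np.linalg.svd(p-p.mean(0),full_matrices=False); n=V[2]; r=abs((p-p.mean(0))@n); p=p[r<.004]
print(len(p),n.round(3),p.mean(0).round(3),p.min(0).round(3),p.max(0).round(3))
a=P[R];print(a.min(0),a.max(0)); 
e=np.array([np.cos(np.radians(-6.5)),np.sin(np.radians(-6.5))])
s=a[:,:2]@e
import collections
for zz in np.arange(.02,.16,.01):
    k=(abs(a[:,2]-zz)<.005)
    if k.sum()>3: print(round(zz,3),s[k].min().round(3),s[k].max().round(3),k.sum())
```

```text
304
296 [ 0.592 -0.065 -0.803] [0.502 0.049 0.114] [0.471 0.026 0.09 ] [0.533 0.073 0.136]
[0.47061115 0.01138869 0.0555859 ] [0.55652047 0.07886729 0.15941673]
0.06 0.487 0.506 10
0.07 0.477 0.523 25
0.08 0.474 0.529 39
0.09 0.463 0.539 73
0.1 0.463 0.53 111
0.11 0.479 0.525 98
0.12 0.491 0.542 86
0.13 0.505 0.546 102
0.14 0.519 0.544 61
0.15 0.523 0.544 36
0.16 0.523 0.541 16
```

Request:
{"fn": "step_arm", "kwargs": {"steps": [[0,0,6,0,0],[0,0,0,0,0],[0,0,-1.5,0,0],[0,0,-1.5,0,0],[0,0,-1.5,0,0],[0,0,-1.5,0,0],[0,0,6,0,0],[0,0,0,0,0]]}}

```text
t: 12.08
tcp_pos: [0.5458, 0.0441, 0.2041]
tcp_rot: [0.177, 3.131, 0.001]
force: [0.3, 0.1, -2.5]
opening: 0.427
```

```bash
cat > tilt.py <<'E'
from m import *
def tilt(tag,y0=-.01,y1=.1,x0=.42,x1=.56,hdg=-6.5,br0=105):
    st()
    im,d=shot('side',tag);P=world('side',d)
    R=(P[...,0]>x0)&(P[...,0]<x1)&(P[...,1]>y0)&(P[...,1]<y1)&(P[...,2]>.015)&(P[...,2]<.22)&(d>0)
    p=P[R&(im.mean(2)>br0)]
    for _ in range(4):
        U,S,V=np.linalg.svd(p-p.mean(0),full_matrices=False); n=V[2]; p=p[abs((p-p.mean(0))@n)<.004]
    n=n*np.sign(n[2]);print(len(p),'n',n.round(3),'tilt',np.degrees(np.arccos(n[2])).round(1),p.mean(0).round(3))
E
python3 -c "
from tilt import *
tilt('side7')
s=cv2.imread('pics/side7.png');cv2.imwrite('pics/s7z.png',cv2.resize(s[70:220,230:390],(640,600),interpolation=3))"
```

```text
t 12.07 tcp [545.8  44.1 204.1] jaw 83.5 q6 0.19 F [ 0.3  0.1 -2.5] op 0.427
301 n [-0.38   0.047  0.924] tilt 22.5 [0.499 0.05  0.185]
```

View pics/s7z.png

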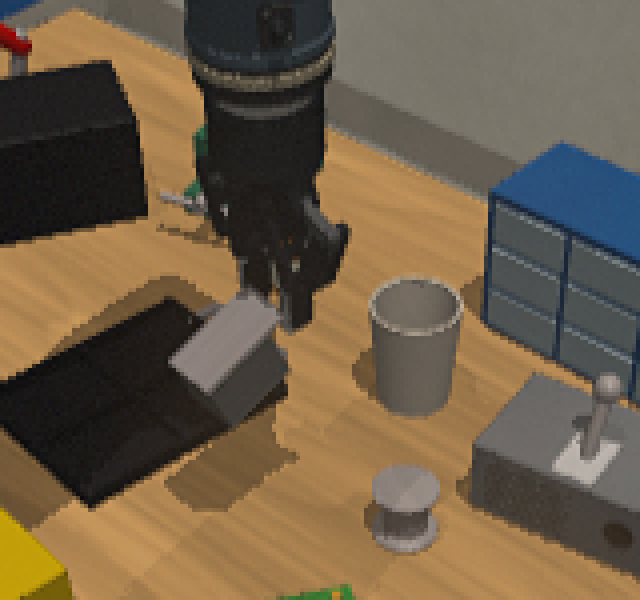

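Request:
{"fn": "step_arm", "kwargs": {"steps": [[0,0,-2,0,0],[0,0,-3,0,0],[0,0,-2,0,0],[0,0,0,0,0],[0,0,0,0,0],[0,0,0,0,0]]}}

```text
t: 12.88
tcp_pos: [0.5445, 0.044, 0.132]
tcp_rot: [0.177, 3.135, 0.0]
force: [0.2, 0.4, -1.5]
opening: 0.427
```

```bash
python3 -c "
from tilt import *
tilt('side8')
s=cv2.imread('pics/side8.png');cv2.imwrite('pics/s8z.png',cv2.resize(s[120:220,230:340],(660,600),interpolation=3))"
```

```text
t 12.88 tcp [544.5  44.  132. ] jaw 83.5 q6 0.19 F [ 0.2  0.4 -1.5] op 0.427
295 n [-0.586  0.08   0.806] tilt 36.3 [0.502 0.049 0.105]
```

View pics/s8z.png

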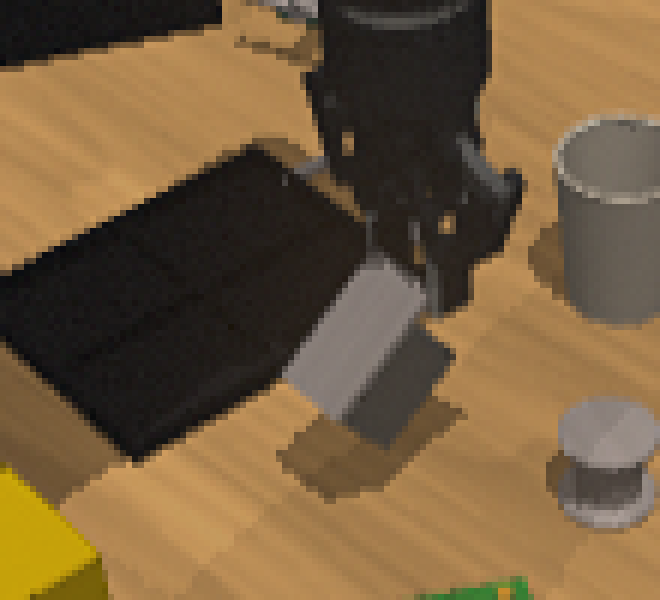

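Request:
{"fn": "step_arm", "kwargs": {"steps": [[0,0,-2,0,0],[0,0,-2,0,0],[0,0,-1,0,0],[0,0,-1,0,0],[0,0,-0.7,0,0],[0,0,-0.6,0,0],[0,0,-0.6,0,0],[0,0,0,0,0],[0,0,0,0,0.65],[0,0,0,0,0.65],[0,0,1.2,0,0.65],[0,0,0,0,0.65]]}}

```text
t: 14.42
tcp_pos: [0.5447, 0.044, 0.0654]
tcp_rot: [0.177, 3.135, 0.0]
force: [-0.4, -0.3, -0.3]
opening: 0.65
```

```bash
python3 -c "
from tilt import *
tilt('side9')
P=world('side',np.load('pics/side9.npz')['d'])
R=(P[...,0]>.42)&(P[...,0]<.6)&(abs(P[...,1]-.05)<.06)
rect(P,R,.04,.056,'')
s=cv2.imread('pics/side9.png');cv2.imwrite('pics/s9z.png',cv2.resize(s[140:240,230:340],(660,600),interpolation=3))"
```

```text
t 14.43 tcp [544.7  44.   65.4] jaw 83.5 q6 0.19 F [-0.4 -0.3 -0.3] op 0.65
246 n [0.002 0.006 1.   ] tilt 0.4 [0.495 0.05  0.05 ]
 [274, 176, 33, 28, 347] c [504.   51.7] size [66.9 94.4] ang 75.7 z med 0.0494
```

View pics/s9z.png

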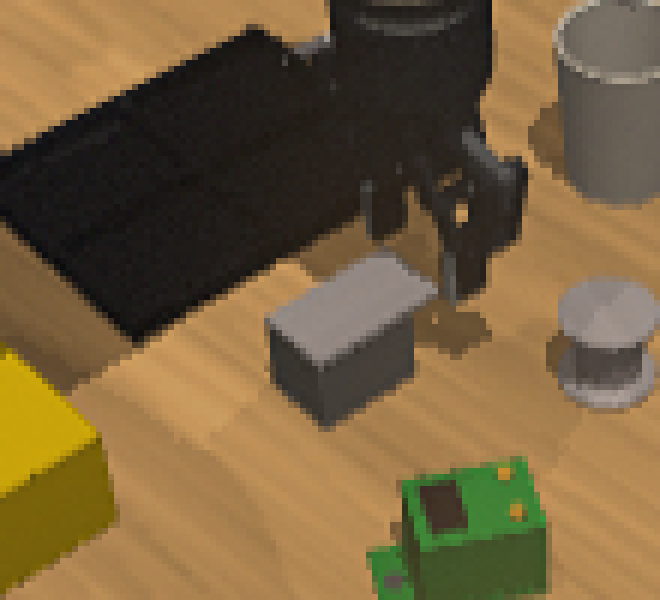

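Request:
{"fn": "step_arm", "kwargs": {"steps": [[-0.1,0,-0.5,0,0.65],[0,0,0,0,0.65],[0,0,0,0,0],[0,0,0,0,0],[0,0,0,0,0],[0,0,1.5,0,0],[0,0,1.5,0,0],[0,0,1.5,0,0],[0,0,1.5,0,0],[0,0,1,0,0],[0,0,0,0,0],[0,0,0,0,0]]}}

```text
t: 15.98
tcp_pos: [0.5428, 0.0439, 0.1288]
tcp_rot: [-0.177, -3.136, 0.0]
force: [0.8, 1.1, -1.7]
opening: 0.447
```

```bash
python3 -c "
from tilt import *
tilt('side10')
s=cv2.imread('pics/side10.png');cv2.imwrite('pics/s10z.png',cv2.resize(s[120:240,230:350],(600,600),interpolation=3))"
```

```text
t 15.97 tcp [542.8  43.9 128.8] jaw 83.5 q6 0.19 F [ 0.8  1.1 -1.7] op 0.447
285 n [-0.432  0.061  0.9  ] tilt 25.8 [0.498 0.049 0.102]
```

View pics/s10z.png

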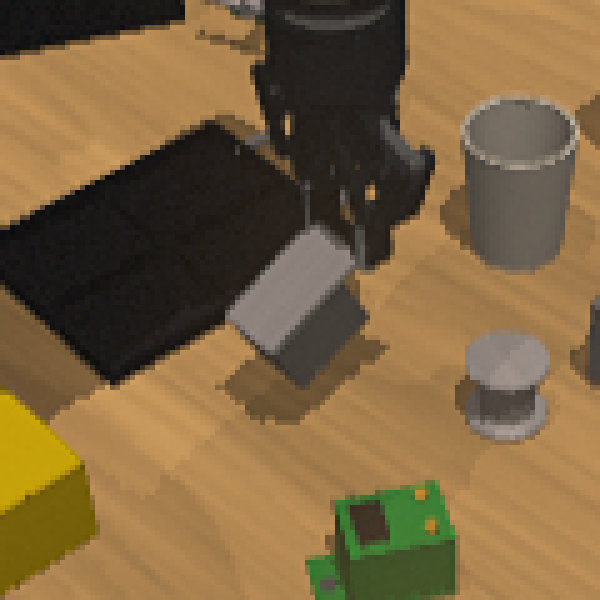

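Request:
{"fn": "step_arm", "kwargs": {"steps": [[0,0,-2,0,0],[0,0,-1.2,0,0],[0,0,-0.6,0,0],[0,0,-0.4,0,0],[0,0,-0.2,0,0],[0,0,0,0,0]]}}

```text
t: 16.77
tcp_pos: [0.5432, 0.044, 0.0855]
tcp_rot: [0.177, 3.136, 0.0]
force: [-0.1, -0.4, -1.4]
opening: 0.448
```

```bash
python3 -c "
from tilt import *
tilt('side11')"
```

```text
t 16.77 tcp [543.2  44.   85.5] jaw 83.5 q6 0.19 F [-0.1 -0.4 -1.4] op 0.448
280 n [-0.381  0.06   0.922] tilt 22.7 [0.498 0.049 0.06 ]
```

Request:
{"fn": "step_arm", "kwargs": {"steps": [[-0.5,0.05,0.2,0,0],[-0.5,0.05,0.3,0,0],[-0.5,0.05,0.3,0,0],[-0.5,0.05,0.2,0,0],[-0.5,0.05,0.1,0,0],[-0.5,0.05,0.1,0,0],[-0.5,0.05,0.1,0,0],[0,0,0,0,0]]}}

```text
t: 17.82
tcp_pos: [0.5077, 0.0475, 0.0984]
tcp_rot: [-0.177, -3.137, 0.0]
force: [0.1, 0.7, -2.4]
opening: 0.447
```

```bash
python3 -c "
from tilt import *
tilt('side12')
s=cv2.imread('pics/side12.png');cv2.imwrite('pics/s12z.png',cv2.resize(s[120:240,230:350],(600,600),interpolation=3))"
```

```text
t 17.82 tcp [507.7  47.5  98.4] jaw 83.5 q6 0.21 F [ 0.1  0.7 -2.4] op 0.447
291 n [-0.4    0.052  0.915] tilt 23.8 [0.463 0.053 0.072]
```

View pics/s12z.png

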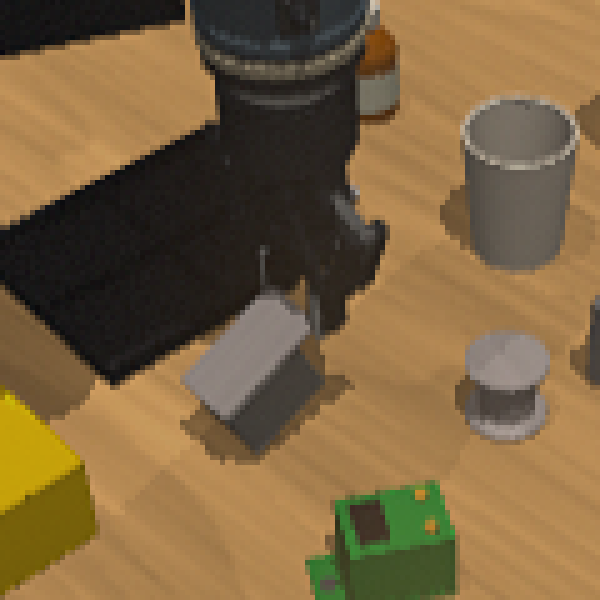

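Request:
{"fn": "step_arm", "kwargs": {"steps": [[0,0,-0.4,0,0.45],[0,0,0,0,0.46],[0,0,0,0,0.47],[0,0,0,0,0.47]]}}

```text
t: 18.38
tcp_pos: [0.5081, 0.0474, 0.0943]
tcp_rot: [0.177, 3.137, -0.0]
force: [-1.2, -0.2, -1.3]
opening: 0.472
```

```bash
python3 -c "
from tilt import *
tilt('side13')"
```

```text
t 18.38 tcp [508.1  47.4  94.3] jaw 83.5 q6 0.21 F [-1.2 -0.2 -1.3] op 0.472
287 n [-0.428  0.056  0.902] tilt 25.6 [0.464 0.053 0.068]
```

Request:
{"fn": "step_arm", "kwargs": {"steps": [[0,0,0,0,0.48],[0,0,0,0,0.485],[0,0,0,0,0.485]]}}

```text
t: 18.8
tcp_pos: [0.5081, 0.0474, 0.0943]
tcp_rot: [0.177, 3.137, -0.0]
force: [-0.3, -0.2, -1.4]
opening: 0.486
```

```bash
python3 -c "
from tilt import *
tilt('side14')"
```

```text
t 18.8 tcp [508.1  47.4  94.3] jaw 83.5 q6 0.21 F [-0.3 -0.2 -1.4] op 0.486
283 n [-0.415  0.051  0.908] tilt 24.7 [0.464 0.053 0.068]
```

Request:
{"fn": "step_arm", "kwargs": {"steps": [[0,0,0,0,0.495],[0,0,0,0,0.5],[0,0,0,0,0.5]]}}

```text
t: 19.23
tcp_pos: [0.5081, 0.0474, 0.0944]
tcp_rot: [0.177, 3.136, -0.0]
force: [-0.2, 0.3, -1.5]
opening: 0.501
```

```bash
python3 -c "
from tilt import *
tilt('side15')"
```

```text
t 19.23 tcp [508.1  47.4  94.4] jaw 83.5 q6 0.21 F [-0.2  0.3 -1.5] op 0.501
283 n [-0.577  0.076  0.813] tilt 35.6 [0.467 0.052 0.061]
```

Request:
{"fn": "step_arm", "kwargs": {"steps": [[0,0,0.5,0,0.5],[0,0,0.5,0,0.5],[0,0,0,0,0.5],[0,0,0,0,0.5]]}}

```text
t: 19.77
tcp_pos: [0.508, 0.0474, 0.1043]
tcp_rot: [0.177, 3.137, -0.0]
force: [-0.7, -0.3, -2.0]
opening: 0.501
```

```bash
python3 -c "
from tilt import *
tilt('side16')"
```

```text
t 19.77 tcp [508.   47.4 104.3] jaw 83.5 q6 0.21 F [-0.7 -0.3 -2. ] op 0.501
292 n [-0.591  0.084  0.802] tilt 36.7 [0.467 0.052 0.071]
```

Request:
{"fn": "step_arm", "kwargs": {"steps": [[0,0,0,0,0.504],[0,0,0,0,0.508],[0,0,0,0,0.508]]}}

```text
t: 20.2
tcp_pos: [0.5081, 0.0474, 0.1043]
tcp_rot: [0.177, 3.137, -0.0]
force: [0.2, 1.1, -1.2]
opening: 0.512
```

```bash
python3 -c "
from tilt import *
tilt('side17')
s=cv2.imread('pics/side17.png');cv2.imwrite('pics/s17z.png',cv2.resize(s[120:240,230:350],(600,600),interpolation=3))"
```

```text
t 20.2 tcp [508.1  47.4 104.3] jaw 83.5 q6 0.21 F [ 0.2  1.1 -1.2] op 0.512
248 n [-0.803  0.115  0.585] tilt 54.2 [0.476 0.052 0.063]
```

View pics/s17z.png

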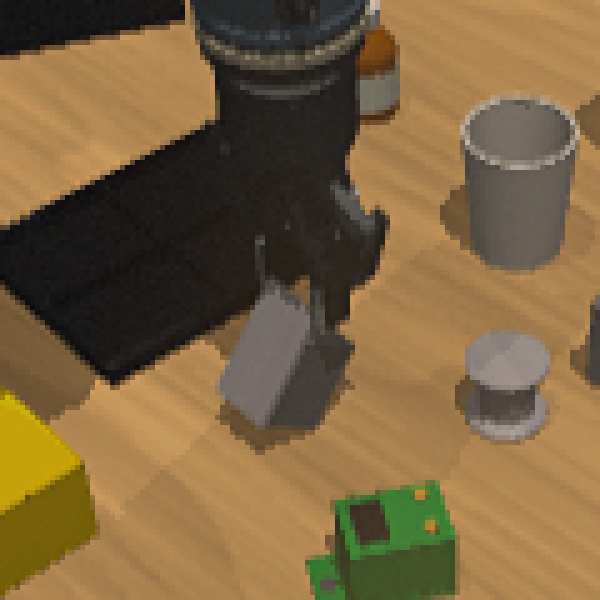

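Request:
{"fn": "step_arm", "kwargs": {"steps": [[0,0,-0.4,0,0.505],[-0.6,0.1,0,0,0.505],[-0.7,0.1,0,0,0.505],[-0.7,0.1,-0.1,0,0.505],[-0.7,0.1,-0.2,0,0.505],[-0.7,0.1,-0.2,0,0.505],[-0.7,0.1,-0.3,0,0.505],[-0.7,0,-0.3,0,0.505],[0,0,0,0,0.505]]}}

```text
t: 21.38
tcp_pos: [0.4594, 0.0535, 0.089]
tcp_rot: [-0.177, -3.136, -0.0]
force: [-0.1, -0.2, 1.5]
opening: 0.508
```

```bash
python3 -c "
from tilt import *
tilt('side18')
s=cv2.imread('pics/side18.png');cv2.imwrite('pics/s18z.png',cv2.resize(s[120:240,230:350],(600,600),interpolation=3))"
```

```text
t 21.38 tcp [459.4  53.5  89. ] jaw 83.5 q6 0.23 F [-0.1 -0.2  1.5] op 0.508Traceback (most recent call last):
  File "<string>", line 3, in <module>
    tilt('side18')
    ~~~~^^^^^^^^^^
  File "tilt.py", line 8, in tilt
    U,S,V=np.linalg.svd(p-p.mean(0),full_matrices=False); n=V[2]; p=p[abs((p-p.mean(0))@n)<.004]
                                                            ~^^^
IndexError: index 2 is out of bounds for axis 0 with size 2
```

```bash
python3 -c "
import cv2
s=cv2.imread('pics/side18.png');cv2.imwrite('pics/s18z.png',cv2.resize(s[120:240,230:350],(600,600),interpolation=3))"
```

```text
(no output)
```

View pics/s18z.png

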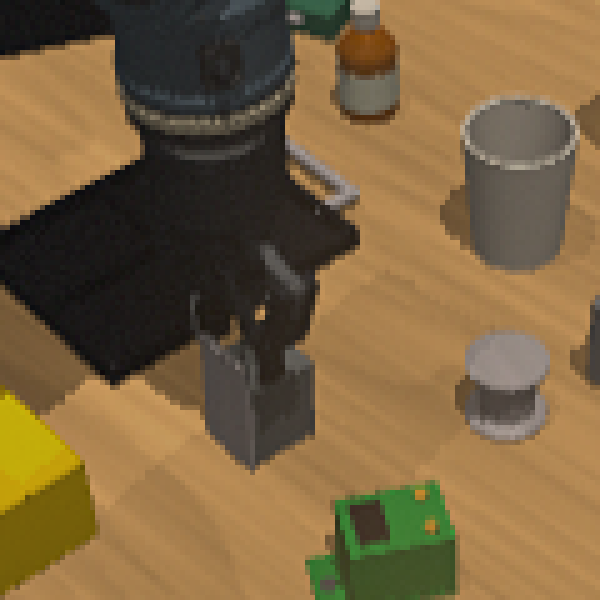

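Run:
```python
from m import *
for n in('side','top'):
    z=np.load(f'pics/{n}0.npz');P=world(n,z['d']);im=z['im'].astype(int)
    ye=(im[...,0]>120)&(im[...,2]<60)&(im[...,1]>90)
    rect(P,ye,.062,.075,n+'Y')
    g=(im[...,1]>im[...,0]+30)&(P[...,0]<.6); rect(P,g,.002,.055,n+'G')
```

```text
sideY [188, 185, 59, 46, 1131] c [306.4 146.8] size [162.7  99.5] ang 85.4 z med 0.0655
sideG [297, 217, 24, 15, 172] c [441.6 -85.6] size [43.6 58.7] ang 56.5 z med 0.0496
sideG [293, 237, 7, 6, 29] c [403.3 -72.2] size [18.2 15.8] ang 56.2 z med 0.0037
sideG [423, 292, 47, 47, 1170] c [ 467.9 -495.1] size [99.3 68.4] ang 0.7 z med 0.0274
topY [225, 234, 50, 34, 1156] c [308.5 146.7] size [159.9  99.3] ang 85.3 z med 0.0663
topG [428, 198, 8, 10, 26] c [ 493.8 -487.3] size [33.5 17.6] ang 17.0 z med 0.0287
topG [308, 204, 21, 24, 184] c [436.8 -80.4] size [41.9 74.8] ang 57.6 z med 0.0493
topG [430, 207, 10, 15, 42] c [ 449.3 -489.8] size [51.1 30.7] ang 8.1 z med 0.0283
```

Request:
{"fn": "step_arm", "kwargs": {"steps": [[-0.6,0.1,0,0,0.505],[-0.7,0.1,-0.1,0,0.505],[-0.7,0.1,-0.15,0,0.505],[-0.6,0.05,-0.2,0,0.505],[-0.6,0.05,-0.25,0,0.505],[-0.6,0.05,-0.3,0,0.505],[-0.5,0.05,-0.35,0,0.505],[-0.5,0.05,-0.4,0,0.505],[-0.4,0.05,-0.4,0,0.505],[0,0,0,0,0.505]]}}

```text
t: 22.68
tcp_pos: [0.4083, 0.0597, 0.0686]
tcp_rot: [0.177, 3.135, 0.001]
force: [-4.4, 0.4, 17.4]
opening: 0.506
```

```bash
python3 -c "
from h import *
st();shot('side','side19')
s=cv2.imread('pics/side19.png');cv2.imwrite('pics/s19z.png',cv2.resize(s[120:240,230:350],(600,600),interpolation=3))"
```

```text
t 22.68 tcp [408.3  59.7  68.6] jaw 83.5 q6 0.26 F [-4.4  0.4 17.4] op 0.506
```

View pics/s19z.png

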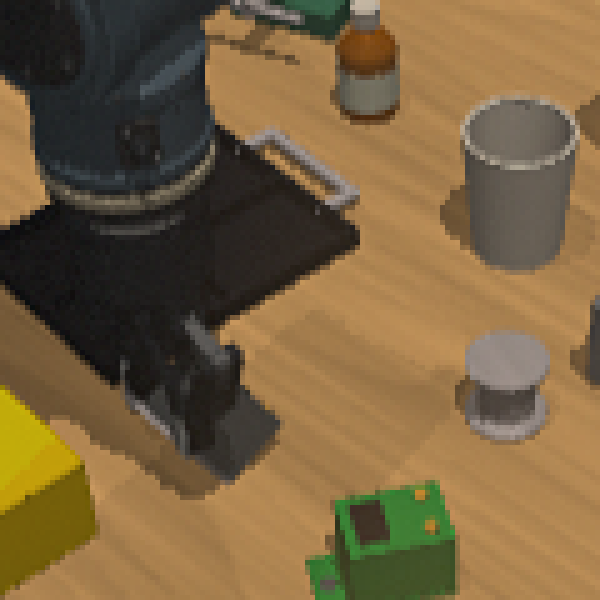

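Request:
{"fn": "step_arm", "kwargs": {"steps": [[0,0,0.2,0,0.53],[0,0,0,0,0.56],[0,0,0,0,0.65],[0,0,0,0,0.65],[0,0,3,0,0.65],[0,0,5,0,0.65],[0,0,0,0,0.65]]}}

```text
t: 23.6
tcp_pos: [0.4099, 0.0597, 0.1527]
tcp_rot: [0.177, 3.132, 0.002]
force: [-0.2, -0.1, -0.2]
opening: 0.647
```

```bash
python3 -c "
from m import *
st()
for n in('side','top'):
  im,d=shot(n,n+'20');P=world(n,d)
  R=(P[...,0]>.36)&(P[...,0]<.5)&(P[...,1]>-.03)&(P[...,1]<.12)&(d>0)
  rect(P,R,.04,.056,n); rect(P,R&(im.mean(2)>110)&(im.max(2).astype(int)-im.min(2)<35),.001,.01,n+'ear')
s=cv2.imread('pics/side20.png');cv2.imwrite('pics/s20z.png',cv2.resize(s[120:240,230:350],(600,600),interpolation=3))"
```

```text
t 23.6 tcp [409.9  59.7 152.7] jaw 83.5 q6 0.26 F [-0.2 -0.1 -0.2] op 0.647
side [265, 197, 23, 12, 83] c [439.3  43.9] size [36.7 64.6] ang 43.2 z med 0.0472
```

View pics/s20z.png

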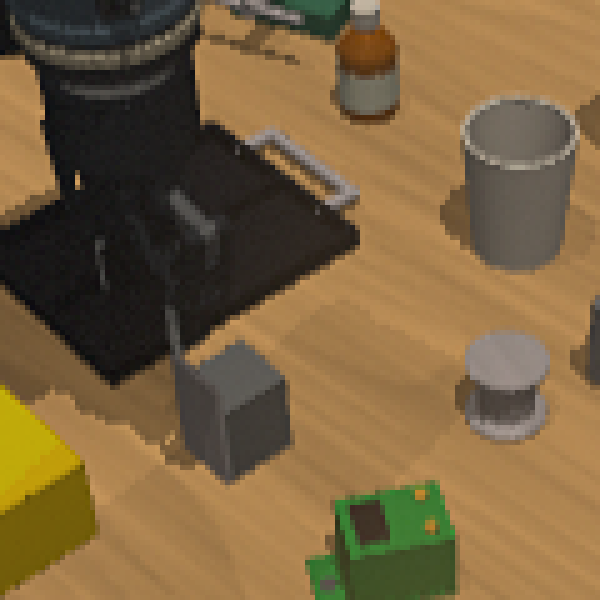

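```bash
python3 -c "
from m import *
d=np.load('pics/side20.npz');P=world('side',d['d'])
R=(P[...,0]>.36)&(P[...,0]<.5)&(P[...,1]>-.03)&(P[...,1]<.12)&(d['d']>0)
rect(P,R,.063,.085,'ear'); rect(P,R,.054,.062,'top')
"
```

```text
ear [264, 191, 11, 12, 50] c [428.2  57. ] size [44.4  4.9] ang 85.9 z med 0.073
top [265, 189, 22, 16, 149] c [450.9  54.9] size [46.5 50. ] ang 83.7 z med 0.0593
```

Request:
{"fn": "step_arm", "kwargs": {"steps": [[2.3,-0.2,0,0,0],[2.3,-0.2,0,0,0],[0,0,-2,0,0],[0,0,-2.5,0,0],[0,0,-2,0,0],[-0.8,0.1,0,0,0],[-0.8,0.1,0,0,0],[-0.9,0.1,0,0,0],[-0.9,0.1,0,0,0],[-0.9,0.1,0,0,0],[-1.0,0.1,0,0,0],[-1.0,0.1,0,0,0]]}}

```text
t: 25.2
tcp_pos: [0.3901, 0.0625, 0.0846]
tcp_rot: [-0.177, -3.136, 0.0]
force: [0.4, 0.8, 0.7]
opening: 0.002
```

Request:
{"fn": "step_arm", "kwargs": {"steps": [[0,0,3,0,0.65],[0,0,4,0,0.65],[0,0,0,0,0.65]]}}

```text
t: 25.58
tcp_pos: [0.392, 0.0627, 0.157]
tcp_rot: [0.177, 3.133, 0.001]
force: [0.1, 0.6, -0.4]
opening: 0.64
```

```bash
python3 -c "
from m import *
st()
for n in('side','top'):
  im,d=shot(n,n+'21');P=world(n,d)
  R=(P[...,0]>.34)&(P[...,0]<.5)&(P[...,1]>-.03)&(P[...,1]<.12)&(d>0)
  rect(P,R,.04,.056,n); rect(P,R&(im.mean(2)>110)&(im.max(2).astype(int)-im.min(2)<35),.001,.01,n+'ear')
s=cv2.imread('pics/side21.png');cv2.imwrite('pics/s21z.png',cv2.resize(s[120:240,230:350],(600,600),interpolation=3))"
```

```text
t 25.57 tcp [392.   62.7 157. ] jaw 83.5 q6 0.27 F [ 0.1  0.6 -0.4] op 0.64
side [249, 199, 25, 20, 277] c [396.8  60.9] size [46.7 61.6] ang 83.9 z med 0.0493
sideear [249, 219, 10, 10, 46] c [359.9  65.3] size [40.4 16.9] ang 81.8 z med 0.0036
```

View pics/s21z.png

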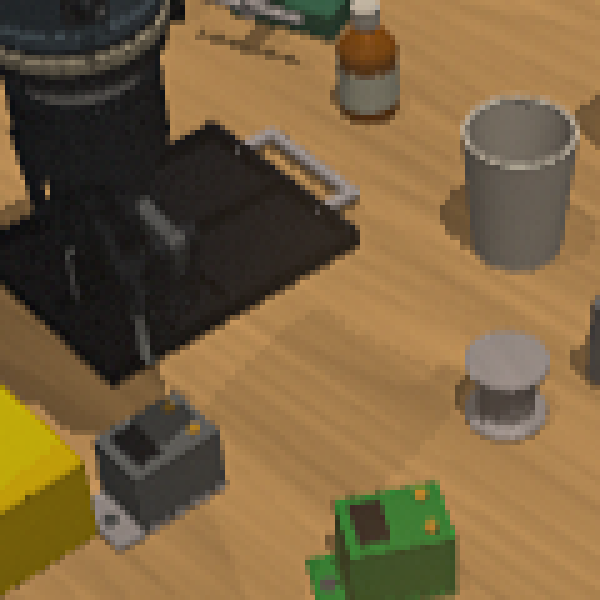

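Request:
{"fn": "step_arm", "kwargs": {"steps": [[0.6,-0.2,-4,0,0.68],[0,0,-4,0,0.68],[0,0,-2.5,0,0.68],[0,0,-1,0,0.68],[0,0,0,0,0.68],[0,0,0,0,0],[0,0,0,0,0],[0,0,0,0,0],[0,0,3,0,0],[0,0,4,0,0],[0,0,3,0,0],[0,0,0,0,0]]}}

```text
t: 27.18
tcp_pos: [0.3985, 0.0607, 0.142]
tcp_rot: [0.177, 3.132, 0.001]
force: [0.1, -0.4, -3.4]
opening: 0.503
```

Request:
{"fn": "step_arm", "kwargs": {"steps": [[0.7,1,0,10,0],[0.7,1,0,10,0],[0.7,1,0,10,0],[0.7,1,0,10,0],[0.7,1,0,10,0],[0.7,1,0,10,0],[0.7,1,0,10,0],[0.7,1,0,10,0],[0.7,1,0,10,0],[0.7,1,0,10,0],[0.7,1,0,10,0],[0.7,1,0,10,0]]}}

```text
t: 28.68
tcp_pos: [0.4809, 0.1806, 0.1388]
tcp_rot: [2.632, -1.714, -0.001]
force: [0.0, -0.8, -1.6]
opening: 0.505
```

Request:
{"fn": "step_arm", "kwargs": {"steps": [[0,0.4,0,10,0],[0,0,0,10,0],[0,0,0,10,0],[0,0,0,10,0],[0,0,0,10,0],[0,0,0,10,0],[0,0,0,0,0]]}}

```text
t: 29.55
tcp_pos: [0.4806, 0.1843, 0.139]
tcp_rot: [3.136, -0.178, -0.002]
force: [-0.2, 0.2, -1.4]
opening: 0.503
```

```bash
python3 -c "
from h import *
st();shot('side','side22');shot('top','top22')
s=cv2.imread('pics/side22.png');cv2.imwrite('pics/s22z.png',cv2.resize(s[80:240,190:350],(600,600),interpolation=3))"
```

```text
t 29.55 tcp [480.6 184.3 139. ] jaw 83.5 q6 -2.66 F [-0.2  0.2 -1.4] op 0.503
```

View pics/s22z.png

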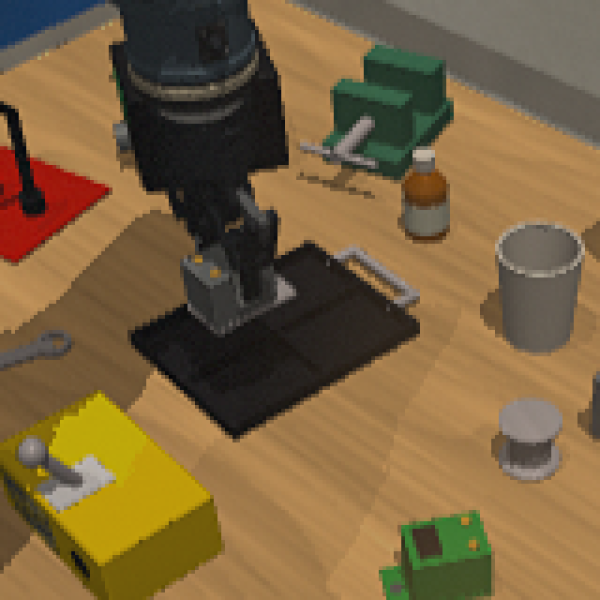

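Request:
{"fn": "step_arm", "kwargs": {"steps": [[0,0.2,-3,0,0],[0,0,-3,0,0],[0,0,-1.5,0,0],[0,0,-0.8,0,0],[0,0,-0.5,0,0],[0,0,-0.3,0,0],[0,0,0,0,0],[0,0,0,0,0.6],[0,0,0,0,0.62],[0,0,0,0,0.62],[0,0,3,0,0.62],[0,0,5,0,0.62]]}}

```text
t: 31.15
tcp_pos: [0.48, 0.186, 0.1287]
tcp_rot: [3.135, -0.177, -0.004]
force: [0.6, 0.0, -0.3]
opening: 0.624
```

Request:
{"fn": "step_arm", "kwargs": {"steps": [[0,-2,4,-10,0.68],[-0.3,-2.4,0,-10,0.68],[-0.3,-2.4,0,-10,0.68],[-0.3,-2.4,0,-10,0.68],[-0.3,-2.4,0,-10,0.68],[-0.3,-2.4,0,-10,0.68],[-0.3,-2.4,0,-10,0.68],[-0.3,-2.4,0,-10,0.68],[-0.3,-2.4,0,-10,0.68],[-0.3,-2.4,0,-10,0.68],[-0.3,-2.4,0,-10,0.68],[-0.3,-2.4,0,-10,0.68]]}}

```text
t: 32.65
tcp_pos: [0.4479, -0.0983, 0.1689]
tcp_rot: [-1.407, 2.809, -0.0]
force: [1.1, 0.0, -1.2]
opening: 0.682
```

Request:
{"fn": "step_arm", "kwargs": {"steps": [[-0.3,-2.4,0,-10,0.68],[-0.3,-2.4,0,-10,0.68],[-0.3,-2.4,0,-10,0.68],[-0.2,-2.3,0,-10,0.68],[0,0,0,-4,0.68],[0,0,0,0,0.68]]}}

```text
t: 33.4
tcp_pos: [0.437, -0.1927, 0.1688]
tcp_rot: [-0.261, 3.131, 0.0]
force: [-0.6, 0.2, 0.1]
opening: 0.682
```

```bash
python3 -c "
from m import *
st()
for n in('side','top'):
  im,d=shot(n,n+'23');P=world(n,d);im=im.astype(int)
  g=(im.max(2)-im.min(2)<40)&(P[...,0]>.3)&(P[...,0]<.7)&(P[...,1]>-.5)&(P[...,1]<.3)&(d>0)
  rect(P,g,.04,.062,n); rect(P,g,.064,.09,n+'70')
s=cv2.imread('pics/side23.png');cv2.imwrite('pics/s23z.png',cv2.resize(s[110:310,200:440],(720,600),interpolation=3))"
```

```text
t 33.4 tcp [ 437.  -192.7  168.8] jaw 99.5 q6 -0.58 F [-0.6  0.2  0.1] op 0.682
side [243, 166, 23, 17, 229] c [479.7 186.6] size [47.4 60.9] ang 81.9 z med 0.0527
side [357, 186, 45, 22, 245] c [ 650.8 -166.9] size [ 36.8 132.9] ang 25.1 z med 0.0507
side [300, 220, 8, 9, 54] c [432.9 -75.3] size [30.9 18.1] ang 53.6 z med 0.0497
side [485, 243, 4, 19, 43] c [ 675.  -489.6] size [53.5  1.5] ang 22.9 z med 0.052
side [321, 251, 28, 26, 361] c [ 392.1 -221.7] size [43.7 61.3] ang 90.0 z med 0.0492
side [375, 265, 25, 22, 375] c [ 446.  -341.1] size [44.8 49.9] ang 53.9 z med 0.0589
side70 [357, 169, 46, 34, 680] c [ 668.7 -143.9] size [ 63.4 161.6] ang 1.0 z med 0.07
side70 [211, 202, 9, 7, 34] c [306.3 146.2] size [34.1 12.2] ang 88.3 z med 0.0668
side70 [489, 235, 4, 21, 49] c [ 675.3 -489.1] size [53.   1.7] ang 23.6 z med 0.0766
side70 [393, 260, 8, 19, 58] c [ 464.5 -353.7] size [44.4  4.3] ang 53.9 z med 0.0736
top [430, 145, 8, 14, 34] c [ 674.3 -489.9] size [50.3  5.7] ang 22.9 z med 0.0517
top [316, 154, 42, 7, 78] c [ 645.3 -142.3] size [  4.6 147.3] ang 8.7 z med 0.0513
top [303, 167, 14, 14, 146] c [581.7 -47. ] size [46.9 46.5] ang 13.6 z med 0.0464
top [234, 191, 16, 19, 211] c [481.3 185.8] size [44.6 59.9] ang 83.6 z med 0.0537
top [313, 212, 9, 8, 44] c [434.  -77.4] size [28.5 17.3] ang 56.0 z med 0.0507
top70 [275, 141, 17, 6, 34] c [680.   46.7] size [14.2 56.4] ang 8.7 z med 0.0792
top70 [314, 140, 46, 19, 662] c [ 676.5 -140.8] size [ 66.1 156.9] ang 8.1 z med 0.0705
top70 [433, 142, 7, 14, 41] c [ 676.9 -490.5] size [46.1  4.6] ang 22.6 z med 0.0789
top70 [245, 250, 10, 4, 31] c [305.  147.2] size [10.1 30.2] ang 1.1 z med 0.067
```

View pics/s23z.png

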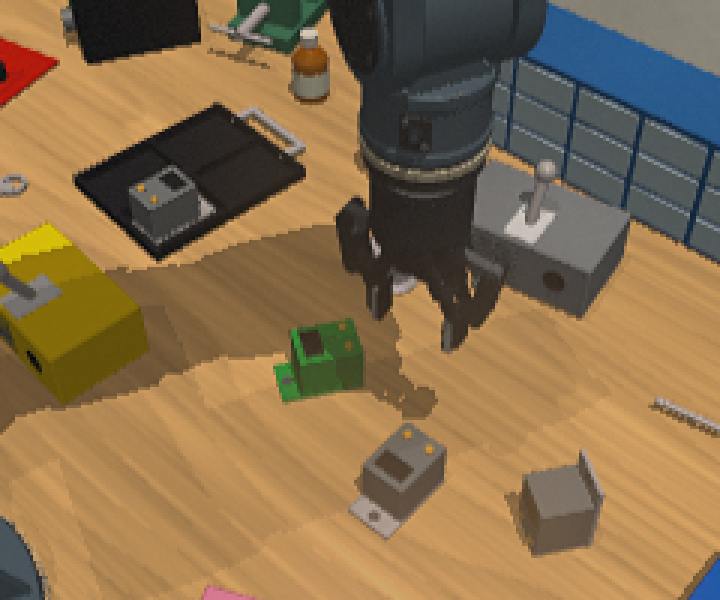

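```bash
python3 -c "
from m import *
z=np.load('pics/side23.npz');P=world('side',z['d']);im=z['im'].astype(int)
R=(P[...,0]>.32)&(P[...,0]<.46)&(abs(P[...,1]+.22)<.05)
rect(P,R,.046,.054,'top')
rect(P,R&(im.mean(2)>125)&(im.max(2)-im.min(2)<35),.001,.009,'ear')
z=np.load('pics/top23.npz');P=world('top',z['d']);im=z['im'].astype(int)
R=(P[...,0]>.32)&(P[...,0]<.46)&(abs(P[...,1]+.22)<.05)
rect(P,R,.046,.054,'top-top')
cv2.imwrite('pics/t23z.png',cv2.resize(z['im'][180:260,300:420,::-1],(720,480),interpolation=3))
"
```

```text
top [321, 251, 28, 24, 354] c [ 392.4 -221.1] size [45.1 60.6] ang 89.2 z med 0.0495
ear [316, 275, 18, 14, 94] c [ 354.7 -220.5] size [18.9 43. ] ang 2.4 z med 0.0036
```

View pics/t23z.png

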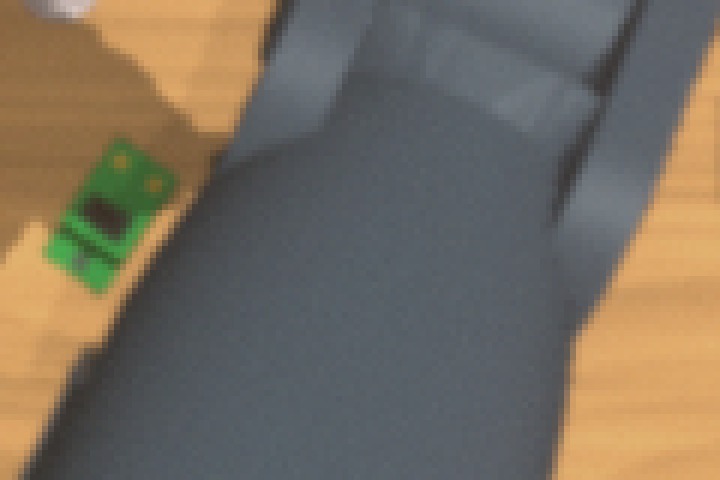

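Request:
{"fn": "step_arm", "kwargs": {"steps": [[-2.2,-1.4,0,-5,0.68],[-2.1,-1.4,0,-5,0.68],[0,0,-4,0,0.68],[0,0,-5,0,0.68],[0,0,-2.5,0,0.68],[0,0,-1.2,0,0.68],[0,0,0,0,0.68],[0,0,0,0,0],[0,0,0,0,0],[0,0,0,0,0],[0,0,3,0,0],[0,0,4,0,0]]}}

```text
t: 35.0
tcp_pos: [0.3937, -0.2204, 0.113]
tcp_rot: [-0.012, -3.141, -0.0]
force: [0.7, 0.0, -3.2]
opening: 0.507
```

```bash
python3 -c "
from m import *
st()
shot('side','side24')
s=cv2.imread('pics/side24.png');cv2.imwrite('pics/s24z.png',cv2.resize(s[150:310,270:440],(640,600),interpolation=3))"
```

```text
t 35.0 tcp [ 393.7 -220.4  113. ] jaw 89.6 q6 -0.5 F [ 0.7  0.  -3.2] op 0.507
```

View pics/s24z.png

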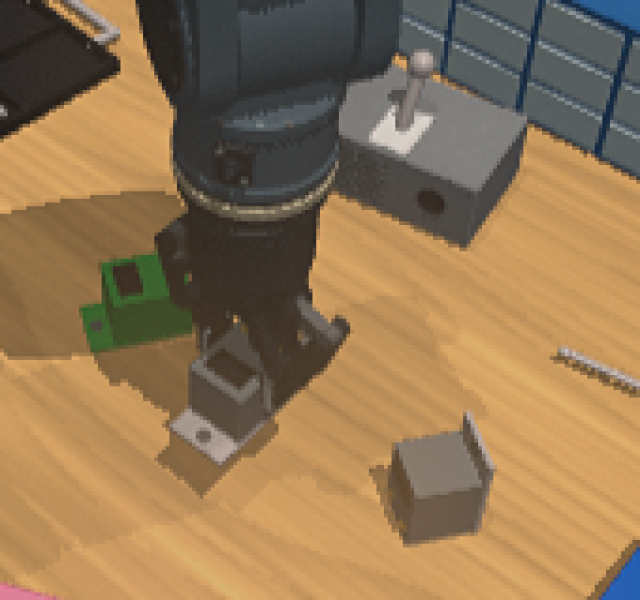

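Request:
{"fn": "step_arm", "kwargs": {"steps": [[0,0,5,0,0],[1.1,2.3,0,10,0],[1.1,2.3,0,10,0],[1.1,2.3,0,10,0],[1.1,2.3,0,10,0],[1.1,2.3,0,10,0],[1.1,2.3,0,10,0],[1.1,2.3,0,10,0],[1.1,2.3,0,10,0],[1.1,2.3,0,10,0],[1.1,2.3,0,10,0],[1.1,2.3,0,10,0]]}}

```text
t: 36.55
tcp_pos: [0.5156, 0.0333, 0.1626]
tcp_rot: [-2.571, 1.804, -0.001]
force: [0.3, 0.1, -3.1]
opening: 0.503
```

Request:
{"fn": "step_arm", "kwargs": {"steps": [[1.1,2.3,0,10,0],[1.1,2.3,0,10,0],[1.1,2.3,0,10,0],[1.1,2.3,0,10,0],[1.1,2.3,0,10,0],[0.8,2.6,0,10,0],[0,0,0,4,0],[0,0,0,0,0]]}}

```text
t: 37.55
tcp_pos: [0.5781, 0.1737, 0.1623]
tcp_rot: [-3.136, 0.177, -0.001]
force: [-0.8, 0.3, -2.9]
opening: 0.505
```

```bash
python3 -c "
from m import *
st()
shot('side','side25')
s=cv2.imread('pics/side25.png');cv2.imwrite('pics/s25z.png',cv2.resize(s[80:240,190:350],(600,600),interpolation=3))"
```

```text
t 37.55 tcp [578.1 173.7 162.3] jaw 83.5 q6 -2.74 F [-0.8  0.3 -2.9] op 0.505
```

View pics/s25z.png

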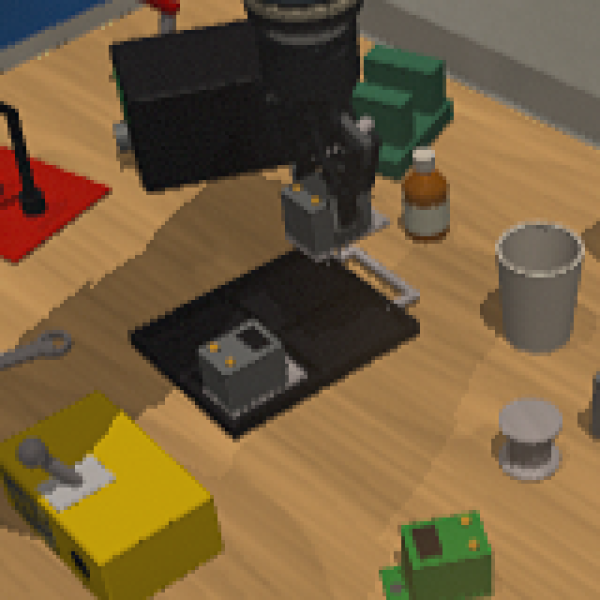

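Request:
{"fn": "step_arm", "kwargs": {"steps": [[0.1,0.2,-4,0,0],[0,0,-4,0,0],[0,0,-1.7,0,0],[0,0,-1,0,0],[0,0,-0.5,0,0],[0,0,-0.35,0,0],[0,0,0,0,0],[0,0,0,0,0.6],[0,0,0,0,0.62],[0,0,0,0,0.62],[0,0,3,0,0.62],[0,0,6,0,0.62]]}}

```text
t: 39.1
tcp_pos: [0.5776, 0.175, 0.1354]
tcp_rot: [3.135, -0.177, -0.007]
force: [0.8, -0.5, -0.3]
opening: 0.62
```

Request:
{"fn": "step_arm", "kwargs": {"steps": [[0,0,4,-10,0],[-0.6,-2.5,0,-10,0],[-0.6,-2.5,0,-10,0],[-0.6,-2.5,0,-10,0],[-0.6,-2.5,0,-10,0],[-0.6,-2.5,0,-10,0],[-0.6,-2.5,0,-10,0],[-0.6,-2.5,0,-10,0],[-0.6,-2.5,0,-10,0],[-0.6,-2.5,0,-10,0],[-0.6,-2.5,0,-10,0],[-0.6,-2.5,0,-10,0]]}}

```text
t: 40.6
tcp_pos: [0.5128, -0.1004, 0.1764]
tcp_rot: [-1.407, 2.809, -0.0]
force: [-0.3, -0.3, 0.4]
opening: 0.0
```

Request:
{"fn": "step_arm", "kwargs": {"steps": [[-0.7,-2.5,0,-10,0],[-0.7,-2.5,0,-10,0],[-0.7,-2.5,0,-10,0],[-0.7,-2.5,0,-10,0],[-0.7,-2.5,0,-10,0],[-0.7,-2.5,0,-10,0],[-0.7,-2.5,0,-10,0],[-0.7,-2.5,0,-10,0],[-0.7,-2.5,0,-9,0],[0,0,0,0,0]]}}

```text
t: 41.85
tcp_pos: [0.4495, -0.3258, 0.1762]
tcp_rot: [0.962, 2.991, -0.0]
force: [0.5, 0.7, 0.5]
opening: -0.002
```

```bash
python3 -c "
from m import *
st()
for n in('side','top'):
  im,d=shot(n,n+'26');P=world(n,d);im=im.astype(int)
  g=(im.max(2)-im.min(2)<40)&(P[...,0]>.3)&(P[...,0]<.68)&(P[...,1]>-.5)&(P[...,1]<.3)&(d>0)
  rect(P,g,.04,.062,n)
  B=(abs(P[...,0]-.45)<.08)&(abs(P[...,1]+.345)<.08)&(d>0)
  rect(P,B,.064,.085,n+' B hi')
s=cv2.imread('pics/side26.png');cv2.imwrite('pics/s26z.png',cv2.resize(s[120:320,220:460],(720,600),interpolation=3))"
```

```text
t 41.85 tcp [ 449.5 -325.8  176.2] jaw 54.4 q6 -0.0 F [0.5 0.7 0.5] op -0.002
side [269, 152, 22, 18, 207] c [579.3 174.3] size [49.4 60.6] ang 87.9 z med 0.0533
side [323, 156, 10, 11, 43] c [674.6  52.3] size [40.4 10.5] ang 89.9 z med 0.0498
side [243, 166, 23, 18, 232] c [478.6 185.4] size [49.8 60.1] ang 82.7 z med 0.0531
side [348, 183, 30, 17, 161] c [ 640.4 -118.1] size [ 6.6 98.6] ang 9.1 z med 0.0511
side [323, 187, 17, 12, 163] c [579.8 -47.9] size [47.6 48.8] ang 36.7 z med 0.0458
side [300, 220, 8, 10, 62] c [431.4 -76.5] size [34.5 19.2] ang 45.1 z med 0.0496
side [299, 228, 22, 6, 42] c [ 429. -102.] size [ 8.7 57.9] ang 50.0 z med 0.0434
side [375, 265, 25, 23, 369] c [ 445.2 -340.7] size [45.2 49.3] ang 55.4 z med 0.0589
side B hi [393, 260, 8, 18, 63] c [ 465.4 -353.7] size [45.2  5.6] ang 55.2 z med 0.0757
top [316, 154, 43, 7, 74] c [ 645.6 -144.1] size [  3.9 151.2] ang 9.4 z med 0.0508
top [239, 163, 15, 19, 206] c [582.  174.9] size [45.  61.6] ang 84.4 z med 0.0538
top [303, 168, 14, 13, 150] c [581.5 -47.6] size [44.1 46.1] ang 1.5 z med 0.0463
top [234, 191, 16, 19, 217] c [481.5 186.1] size [44.5 60.4] ang 83.2 z med 0.0541
top [313, 212, 9, 9, 45] c [431.9 -77. ] size [28.1 17.9] ang 62.1 z med 0.0507
```

View pics/s26z.png

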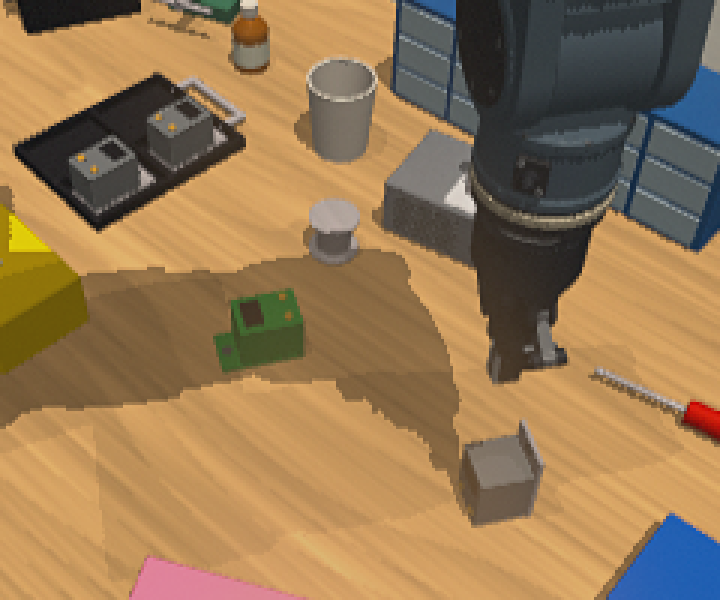

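Request:
{"fn": "step_arm", "kwargs": {"steps": [[-0.6,-1.2,-4,0,0],[0,0,-3.3,0,0],[0,0,-1.5,0,0],[0.7,-0.5,0,0,0],[0.7,-0.5,0,0,0],[0.7,-0.5,0,0,0],[0.75,-0.53,0,0,0],[0.75,-0.53,0,0,0],[0.8,-0.57,0,0,0],[0.8,-0.57,0,0,0],[0,0,0,0,0]]}}

```text
t: 43.32
tcp_pos: [0.4965, -0.374, 0.0881]
tcp_rot: [0.957, 2.992, -0.0]
force: [-0.3, -0.2, 0.1]
opening: -0.006
```

Request:
{"fn": "step_arm", "kwargs": {"steps": [[0,0,4,0,0.68],[0,0,4,0,0.68],[-2,1.5,0,0,0.68],[0,0,0,0,0.68]]}}

```text
t: 43.82
tcp_pos: [0.4753, -0.358, 0.1689]
tcp_rot: [0.957, 2.992, -0.0]
force: [-0.3, 0.2, -0.0]
opening: 0.679
```

```bash
python3 -c "
from m import *
st()
for n in('side','top'):
  im,d=shot(n,n+'27');P=world(n,d);im=im.astype(int)
  B=(P[...,0]>.38)&(P[...,0]<.6)&(P[...,1]<-.28)&(P[...,1]>-.45)&(d>0)
  rect(P,B,.04,.062,n+' B'); rect(P,B&(im.mean(2)>120)&(im.max(2)-im.min(2)<35),.001,.009,n+' ear')
s=cv2.imread('pics/side27.png');cv2.imwrite('pics/s27z.png',cv2.resize(s[170:340,320:500],(635,600),interpolation=3))"
```

```text
t 43.83 tcp [ 475.3 -358.   168.9] jaw 54.5 q6 -0.03 F [-0.3  0.2 -0. ] op 0.679
side B [374, 265, 26, 22, 412] c [ 445.2 -340.9] size [45.2 51.3] ang 54.9 z med 0.0587
```

View pics/s27z.png

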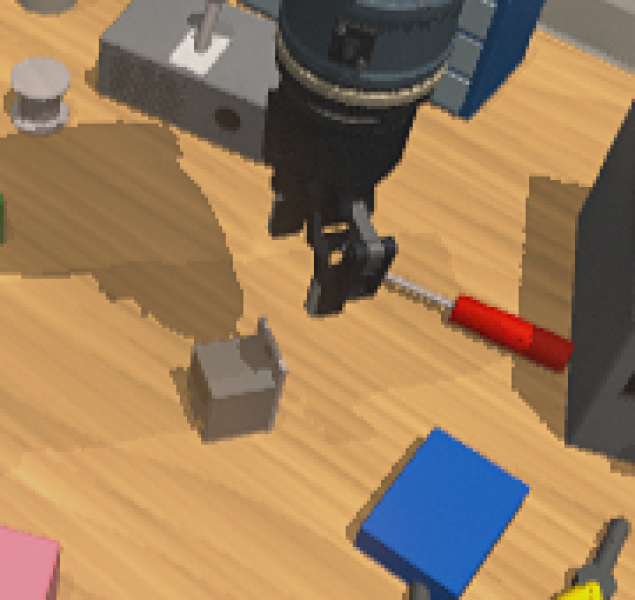

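Request:
{"fn": "step_arm", "kwargs": {"steps": [[-2.8,1.7,0,0,0],[-0.4,0.2,-4,0,0],[0,0,-3,0,0],[0,0,-1,0,0],[0,0,-0.45,0,0],[0.5,-0.35,0,0,0],[1.0,-0.7,0,0,0],[1.1,-0.8,0,0,0],[1.2,-0.85,0,0,0],[1.2,-0.85,-0.2,0,0],[1.0,-0.7,-0.2,0,0],[0,0,0,0,0]]}}

```text
t: 45.42
tcp_pos: [0.5054, -0.383, 0.0802]
tcp_rot: [0.956, 2.991, -0.001]
force: [3.1, -2.2, 5.5]
opening: 0.0
```

Request:
{"fn": "step_arm", "kwargs": {"steps": [[0,0,4,0,0.68],[0,0,4,0,0.68],[-2,1.5,0,0,0.68],[0,0,0,0,0.68]]}}

```text
t: 45.92
tcp_pos: [0.4831, -0.3664, 0.1605]
tcp_rot: [0.957, 2.992, 0.0]
force: [1.3, -0.7, -0.5]
opening: 0.68
```

```bash
python3 -c "
from m import *
st()
for n in('side','top'):
  im,d=shot(n,n+'28');P=world(n,d);im=im.astype(int)
  B=(P[...,0]>.38)&(P[...,0]<.6)&(P[...,1]<-.28)&(P[...,1]>-.45)&(d>0)
  rect(P,B,.04,.062,n+' B'); rect(P,B&(im.mean(2)>120)&(im.max(2)-im.min(2)<35),.001,.009,n+' ear')
s=cv2.imread('pics/side28.png');cv2.imwrite('pics/s28z.png',cv2.resize(s[170:340,320:500],(635,600),interpolation=3))"
```

```text
t 45.92 tcp [ 483.1 -366.4  160.5] jaw 54.5 q6 -0.03 F [ 1.3 -0.7 -0.5] op 0.68
side B [394, 263, 30, 21, 428] c [ 492.1 -374.2] size [45.9 61.2] ang 53.7 z med 0.0493
side ear [419, 278, 8, 10, 30] c [ 517.5 -410.9] size [28.4 13.3] ang 12.0 z med 0.0034
```

View pics/s28z.png

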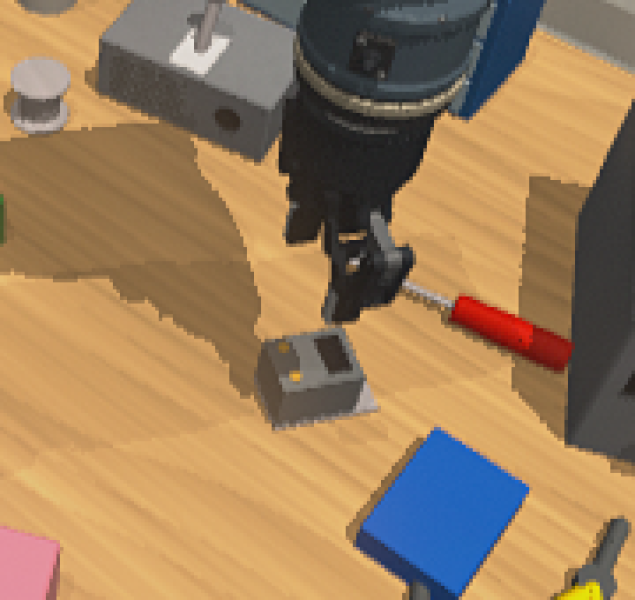

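Request:
{"fn": "step_arm", "kwargs": {"steps": [[1.0,-0.8,-3,-0.5,0.68],[0,0,-4,0,0.68],[0,0,-3,0,0.68],[0,0,-1.8,0,0.68],[0,0,0,0,0.68],[0,0,0,0,0],[0,0,0,0,0],[0,0,0,0,0],[0,0,3,0,0],[0,0,4,0,0],[0,0,5,0,0],[0,0,0,0,0]]}}

```text
t: 47.52
tcp_pos: [0.4956, -0.3763, 0.166]
tcp_rot: [0.968, 2.982, -0.003]
force: [0.7, -0.3, -2.6]
opening: 0.507
```

```bash
python3 -c "
from m import *
st()
shot('side','side29')
s=cv2.imread('pics/side29.png');cv2.imwrite('pics/s29z.png',cv2.resize(s[170:340,320:500],(635,600),interpolation=3))"
```

```text
t 47.52 tcp [ 495.6 -376.3  166. ] jaw 54.0 q6 -0.02 F [ 0.7 -0.3 -2.6] op 0.507
```

View pics/s29z.png

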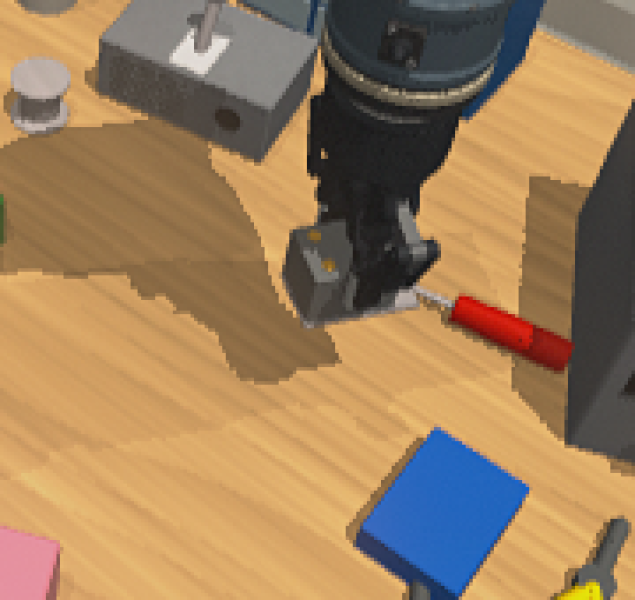

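Request:
{"fn": "step_arm", "kwargs": {"steps": [[0,4.5,0,3,0],[0,4.5,0,3,0],[0,4.5,0,3,0],[0,4.5,0,3,0],[0,4.5,0,3,0],[0,4.5,0,3,0],[0,4.5,0,3,0],[0,4.5,0,3,0],[0,4.5,0,3,0],[0,4.5,0,2.5,0],[0,4.5,0,0,0],[0,4.5,0,0,0]]}}

```text
t: 49.08
tcp_pos: [0.4931, 0.1662, 0.1604]
tcp_rot: [-0.177, -3.135, 0.001]
force: [0.7, 0.0, -2.3]
opening: 0.505
```

Request:
{"fn": "step_arm", "kwargs": {"steps": [[-0.1,4.5,0,0,0],[-0.1,3,0,0,0],[0,2.5,0,0,0],[0,0,0,0,0],[0,0,0,0,0]]}}

```text
t: 49.7
tcp_pos: [0.4915, 0.2643, 0.1608]
tcp_rot: [-0.177, -3.135, 0.002]
force: [0.6, 0.1, -2.4]
opening: 0.506
```

```bash
python3 -c "
from m import *
st()
shot('side','side30')
s=cv2.imread('pics/side30.png');cv2.imwrite('pics/s30z.png',cv2.resize(s[80:240,190:350],(600,600),interpolation=3))
P=world('side',np.load('pics/side30.npz')['d'])
R=(P[...,0]>.4)&(P[...,0]<.56)&(P[...,1]>.2)&(P[...,1]<.33)
a=P[R&(P[...,2]>.09)&(P[...,2]<.2)];print(len(a))
rect(P,R,.105,.16)
"
```

```text
t 49.7 tcp [491.5 264.3 160.8] jaw 83.5 q6 0.61 F [ 0.6  0.1 -2.4] op 0.506
530
 [223, 133, 31, 19, 270] c [493.8 252. ] size [53.8 85.7] ang 69.0 z med 0.1365
```

View pics/s30z.png

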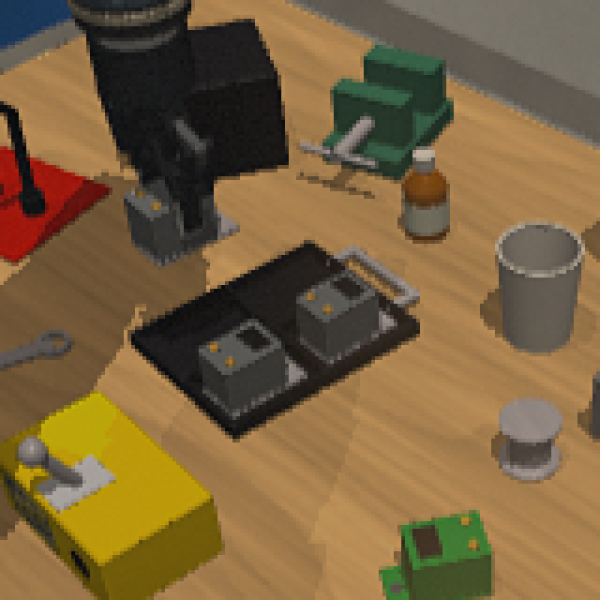

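Request:
{"fn": "step_arm", "kwargs": {"steps": [[0.2,0,-4,0,0],[0,0,-3.5,0,0],[0,0,-1.7,0,0],[0,0,-0.8,0,0],[0,0,-0.5,0,0],[0,0,-0.4,0,0],[0,0,0,0,0]]}}

```text
t: 50.62
tcp_pos: [0.4942, 0.265, 0.053]
tcp_rot: [0.177, 3.136, 0.0]
force: [0.3, -0.6, -3.0]
opening: 0.505
```

Request:
{"fn": "step_arm", "kwargs": {"steps": [[0,0,-0.3,0,0],[0,0,-0.15,0,0],[0,0,0,0,0]]}}

```text
t: 51.0
tcp_pos: [0.494, 0.2649, 0.0482]
tcp_rot: [-0.177, -3.136, 0.0]
force: [0.1, 0.5, -3.4]
opening: 0.503
```

Request:
{"fn": "step_arm", "kwargs": {"steps": [[0,0,-0.1,0,0],[0,0,-0.1,0,0],[0,0,0,0,0]]}}

```text
t: 51.38
tcp_pos: [0.4941, 0.265, 0.0465]
tcp_rot: [0.177, 3.136, 0.0]
force: [-2.2, 0.4, 1.7]
opening: 0.501
```

Contact. Release, retreat and inspect.

Request:
{"fn": "step_arm", "kwargs": {"steps": [[0,0,0,0,0.6],[0,0,0,0,0.62],[0,0,0,0,0.62],[0,0,3,0,0.62],[0,0,6,0,0.62],[0,0,6,0,0.62],[-3,-5,0,0,0.62],[-3,-5,0,0,0.62],[-2,-5,0,0,0.62],[-1,-5,0,0,0.62],[0,-5,0,0,0.62],[0,0,0,0,0.62]]}}

```text
t: 52.88
tcp_pos: [0.4039, 0.0124, 0.1965]
tcp_rot: [0.184, 3.136, -0.001]
force: [-0.6, 0.8, 0.3]
opening: 0.62
```

```bash
python3 -c "
from m import *
st()
for n in('side','top'):
  im,d=shot(n,n+'31');P=world(n,d);im=im.astype(int)
  g=(im.max(2)-im.min(2)<40)&(P[...,0]>.38)&(P[...,0]<.7)&(P[...,1]>.1)&(P[...,1]<.34)&(d>0)
  rect(P,g,.048,.062,n); rect(P,g&(im.mean(2)>100),.005,.014,n+' ear')
  rect(P,g&(im.max(2)<75),.0015,.025,n+'tray')
  for x,y in[(.692,-.14)]:
    k=(abs(P[...,0]-x)<.06)&(abs(P[...,1]-y)<.06)&(P[...,2]>.105)&(d>0); print('ball',P[k].mean(0).round(3) if k.sum() else None)
  s=cv2.imread(f'pics/{n}31.png')
  s=s[90:320,190:470] if n=='side' else s[110:260,190:420]
  cv2.imwrite(f'pics/{n}31z.png',cv2.resize(s,None,fx=2.6,fy=2.6,interpolation=3))
"
```

```text
t 52.88 tcp [403.9  12.4 196.5] jaw 83.3 q6 0.15 F [-0.6  0.8  0.3] op 0.62
side [279, 152, 12, 9, 55] c [597.8 173.2] size [42.8 24. ] ang 87.8 z med 0.0541
side [230, 154, 22, 15, 171] c [490.9 263.2] size [45.7 59.9] ang 82.3 z med 0.0536
side [243, 166, 17, 16, 139] c [476.2 186.2] size [47.  53.3] ang 82.0 z med 0.0535
sidetray [280, 158, 22, 23, 144] c [601.4 139.4] size [105.2  46.2] ang 24.8 z med 0.0118
sidetray [225, 165, 47, 33, 459] c [485.  223.5] size [164.   88.8] ang 84.1 z med 0.0131
sidetray [266, 170, 5, 9, 25] c [536.9 190.5] size [41.3 11.3] ang 60.1 z med 0.0068
ball [ 0.692 -0.141  0.121]
top [211, 187, 16, 19, 208] c [493.4 264.5] size [45.2 59.9] ang 83.2 z med 0.0541
top [234, 191, 4, 18, 37] c [483.1 202.9] size [10.1 59. ] ang 83.3 z med 0.0538
toptray [209, 156, 33, 57, 889] c [546.  248.4] size [ 99.  197.8] ang 84.5 z med 0.0065
ball [ 0.696 -0.138  0.123]
```

View pics/side31z.png

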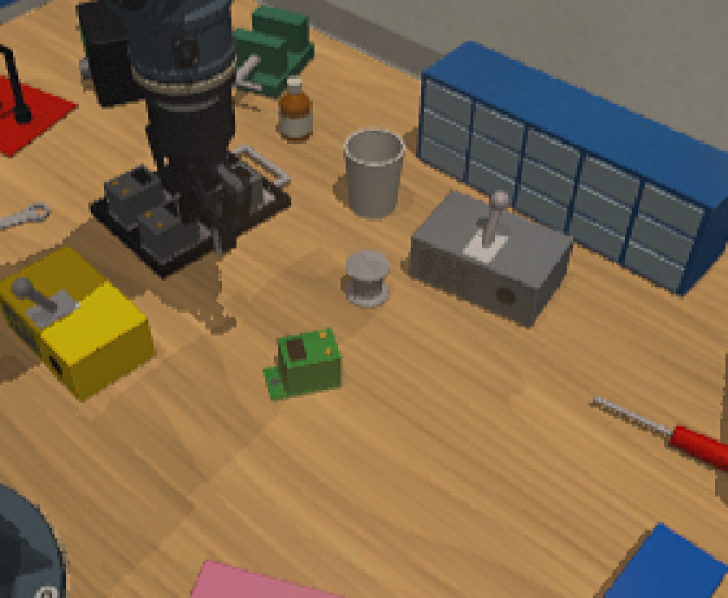

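View pics/top31z.png

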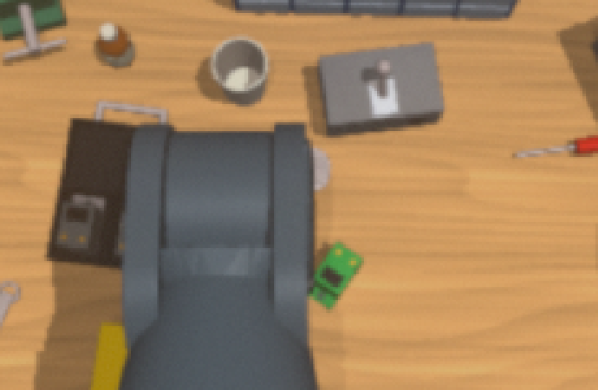

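Request:
{"fn": "step_arm", "kwargs": {"steps": [[0,-5,0,0,0.62],[0,-5,0,0,0.62],[0,-5,0,0,0.62],[0,-5,0,0,0.62],[0,-4,0,0,0.62],[0,0,0,0,0.62]]}}

```text
t: 53.72
tcp_pos: [0.4046, -0.2261, 0.196]
tcp_rot: [-0.179, -3.136, -0.0]
force: [1.0, 0.5, -0.0]
opening: 0.619
```

```bash
python3 -c "
from m import *
st()
for n in('side','top'):
  im,d=shot(n,n+'32');P=world(n,d);im=im.astype(int)
  g=(P[...,0]>.38)&(P[...,0]<.7)&(P[...,1]>.1)&(P[...,1]<.34)&(d>0)
  rect(P,g,.048,.062,n); rect(P,g&(im.mean(2)>95)&(im.max(2)-im.min(2)<40),.004,.014,n+' ear')
  rect(P,g&(P[...,2]>.0015),.0015,.1,n+'tray')
  s=cv2.imread(f'pics/{n}32.png')
  s=s[130:210,210:310] if n=='side' else s[140:230,190:290]
  cv2.imwrite(f'pics/{n}32z.png',cv2.resize(s,None,fx=6,fy=6,interpolation=3))
"
```

```text
t 53.73 tcp [ 404.6 -226.1  196. ] jaw 83.5 q6 -0.4 F [ 1.   0.5 -0. ] op 0.619
side [269, 152, 22, 16, 177] c [579.5 173.6] size [47.2 62.6] ang 86.4 z med 0.0537
side [230, 154, 22, 15, 182] c [490.6 264.1] size [46.9 62.4] ang 80.6 z med 0.0538
side [243, 166, 23, 16, 202] c [478.1 186.2] size [48.2 59.8] ang 85.1 z med 0.0539
sidetray [224, 141, 81, 56, 2377] c [561.2 223.9] size [228.3 268.2] ang 86.3 z med 0.0162
top [239, 163, 15, 18, 211] c [582.4 175.1] size [44.5 60. ] ang 83.9 z med 0.0541
top [211, 187, 16, 19, 221] c [493.5 264.4] size [45.1 59.7] ang 84.0 z med 0.0545
top [234, 191, 16, 19, 219] c [481.5 186.1] size [44.4 60.6] ang 83.4 z med 0.0537
top ear [243, 161, 14, 7, 35] c [627.  170.9] size [47.5 17.3] ang 71.5 z med 0.0073
top ear [218, 184, 13, 7, 44] c [536.4 258.7] size [44.1 15.4] ang 74.9 z med 0.0075
top ear [239, 188, 14, 7, 42] c [525.2 182.4] size [47.4 17.1] ang 77.8 z med 0.0079
toptray [206, 144, 18, 8, 46] c [682.8 304.1] size [27.3 62.8] ang 1.1 z med 0.0036
toptray [201, 144, 69, 82, 2943] c [547.2 218.8] size [239.  299.7] ang 88.6 z med 0.0114
toptray [256, 145, 13, 8, 31] c [685.8 130.5] size [21.7 45.3] ang 20.4 z med 0.0036
toptray [203, 171, 7, 21, 52] c [556.7 326.4] size [76.  20.9] ang 5.6 z med 0.003
toptray [199, 217, 8, 13, 30] c [402.8 324.1] size [20.2 42.2] ang 70.8 z med 0.0035
toptray [253, 217, 10, 9, 26] c [416.3 133.2] size [35.6 18.5] ang 61.5 z med 0.0024
toptray [210, 218, 13, 13, 29] c [397.  275.6] size [39.2 34.4] ang 47.9 z med 0.003
```

View pics/side32z.png

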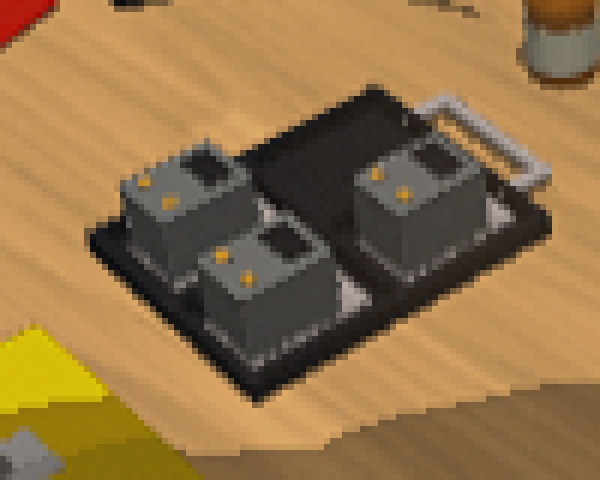

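View pics/top32z.png

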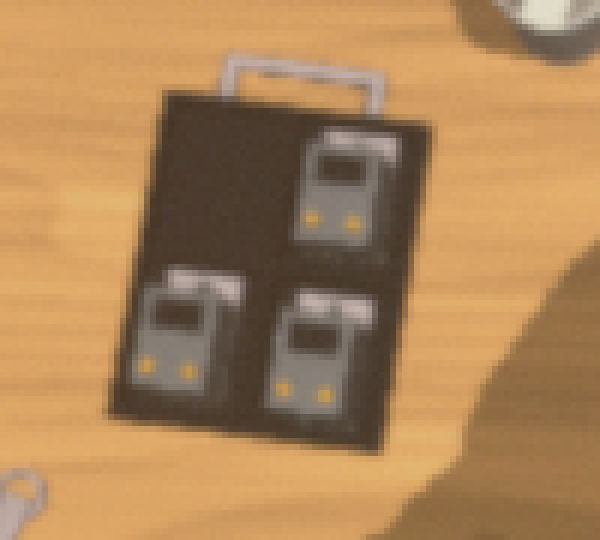

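View pics/side32.png

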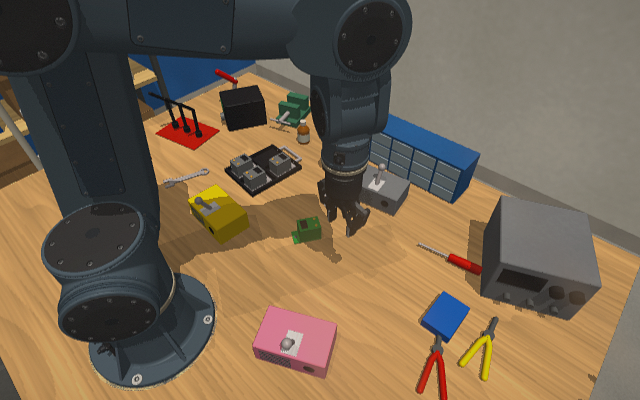

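View pics/top32.png

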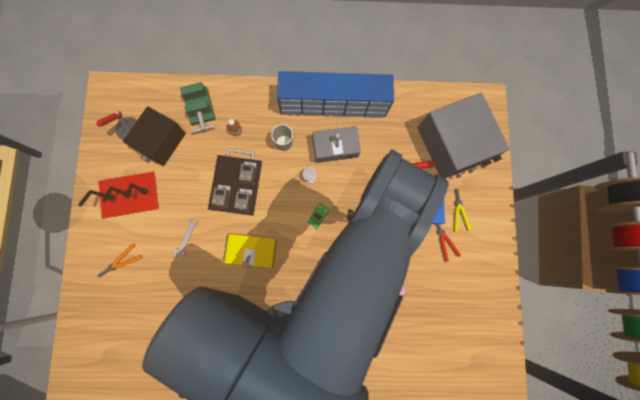

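The left side, which the arm hid at the start, holds no fourth module. The arm is at rest, clear of everything, so I'm handing in.

```bash
python3 -c "
from h import *
print(workorder.job_done())"
```

```text
the job is handed in; nothing more can be done
None
```

The job is handed in at about 54 s: the ioniser's toggle is on and all three power modules on the bench are in the tray. The unlit toggle was off at the start, so I flipped it before moving any module.

- **module_a:** it started plate down and was knocked aside during the run, so I measured it again before gripping it.
- **module_b:** it stood on end. The first push over did not work because it rocked back; a second, lower push did.
- **module_c:** it was upside down. Three attempts failed: two tight-grip lifts, and then laying it down in the grip, when it fell back upright. Hanging it by its ear in a light grip stood it on end, and a push laid it on its plate.
- **module_d:** absent. No fourth module showed in either view.

**Last checks**
- The three block tops are at about 54 mm, which is flat on the tray floor. All three ears point to the handle.
- Headings agree with the tray's to about 1° in the top view. The side view scatters up to about 3°.
- Positions are within about 3 mm of each pocket's centred place. module_a is the farthest off, about 3 mm towards the handle, with roughly 4 mm left to the wall.
- The two cameras disagree by 2–3 mm in x.
- The toggle ball was at x = 0.69 m, against 0.65 m before the flip.
- The other things on the bench look unmoved in the pictures; I did not measure them all again.

Setting module_c down on the bench once gave a brief wrist force of 105 N, under the 120 N limit. I set things down more slowly after that.

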